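# Hold a measuring probe centred in its guide hole

### The arm

A 6-joint arm with a two-finger parallel gripper is mounted at the origin on the work surface; the furniture and walls round the work are solid. World frame = base frame: x ahead of the robot, y to its left, z up, the work surface at z = 0. Lengths are in m, angles in rad, forces in N, time in s.
With the tool pointing down it reaches from about 0.325 to 0.9 m from the base axis. Payload 6.1 kg.
Tool frame: the origin (TCP) lies between the finger pads; the fingertips stand 14 mm ahead of it and the grasp point (between the pads) lies 5 mm behind it; z points along the fingers, y is the direction in which the jaws open and shut (so a half turn about z gives the same grasp; the last joint's range is limited). The gripper opens to 87 mm and grips with 3 to 60 N. Pads are 19 mm wide; open, the fingers measure 117 mm over their backs; the gripper's body (75 mm by 190 mm) begins 51 mm behind the grasp point.
Start: joints at [1.144, 0.22, 1.526, -0, 1.395, -0.126], TCP at [0.185, 0.597, 0.237] pointing down, gripper open.
Joint ranges: [-2.98, 2.98], [-0.91, 2.08], [0.09, 2.57], [-1.24, 4.39], [0.2, 2.65], [-2.68, 2.68]. Speed limits (rad/s): [2.57, 2.57, 3.01, 3.14, 3.14, 3.14].

### API

Orientations are given as a unit quaternion [x, y, z, w].
In Python, from cell import arm gives the robot as it stands. The module is installed in compiled form; this text tells all that it offers.
- The arm moves only by the tool move_arm, never from a script. Its argument "moves" is one flat list of numbers, 4 for each row, row after row: the shift along the world's x, y, z in cm, then the turn about the world's z in rad. In form: [tx, ty, tz, spin, tx, ty, tz, spin, ...]. A call has 1 to 12 rows; each row shifts and turns the pose as measured when the row begins; what a row does not reach is not made up. A row lasts 1/12 s, in which the tool goes at most 41.7 mm and 7.16 degrees, less where a joint would pass 70% of its speed; a pose out of reach is approached as far as the arm can. A call is refused whole if a number of a shift passes 4.17 or a number of a turn 0.125, either way. A call with a gripper value outside its range is refused whole. "fingers" is the opening, from 0 (shut) to 1 (fully open), set as the call begins (left out, the last holds). The fingers move at their own pace and stop on an object; the grip force is fixed at half the most. Time passes only in rows, so rows that do not move let the fingers close. It gives the time, the measured TCP pose, the force and the opening at its end, in the units of the state.
- arm.get_state(): the state, without advancing time (a new reading comes with each control period).
- arm.snapshot(name): name is "side" or "top"; returns the picture (480x640x3 uint8, red, green, blue); there is no depth.
- arm.get_calibration(name): a dict with "vertical_fov" (degrees; the focal length in pixels is half the picture's height over the tangent of half this angle, whatever the lens; pixels are square), "cx", "cy" (the principal point, pixels), "rvec" (rotation vector, rad) and "tvec" (3), from world to camera coordinates, as OpenCV has them. Camera axes: x right, y down, z forward; pixel columns grow to the right and rows downward; lengths in m; the calibration is good to about 2 mm. A picture is of the moment at which its call begins. get_calibration takes no time and is no camera call.
- arm.job_done(): hands the job in, once; it reports no verdict.
Trained networks look in the newest picture that a camera, given by its name, has taken for a name from the list of things; names that differ only in an ending like _2 or _b are one class to them, and where a whole thing is asked for, a point or a joint stands for the part that bears it (a point fixed in the world has none). Each returns a list of dicts, best first, with "p" (0 to 1); they miss things now and then, are a little off and sometimes report something else, mostly with a low value. They report only what shows in the picture. A call takes as long as a camera call. They do not tell look-alikes from the thing itself.
- arm.look_for(camera, target): "centre" ([column, row] as shares, 0 to 1, of the picture: columns of its width, rows of its height, amid what is visible of it).
The state is a dict: "t": time; "joints": joint angles; "dq": joint speeds; "joint_efforts": joint torques, N m; "ee_pos": TCP position; "ee_rot": TCP orientation; "wrist_force": force on the tool from outside, world axes, zero at the start; "ft_torque": the same for the moment, N m; "finger_gap": finger opening in m.
Only numpy, scipy, OpenCV 4.12 (cv2) and the standard library are available. Lean on these libraries where they do the work, as an engineer would, in place of code of your own. Each camera call takes 0.05 s, during which the arm holds its last target.

### The job

Lift the measuring probe straight up out of its holder, past the two sprung catches, and lower its thin stem from above through the wider of the two guide holes of the gauging stand. Finish still holding the probe steady and upright there, with the stem in the middle of the hole and its tip about half-way down inside the end cap below; the probe must never touch the stand or the cap, and the loose things on the bench stay where they are.

Things in the scene. Friction and masses are not known exactly. Their poses are not given: they have to be found in the camera images.
- probe: Measuring probe, 100 to 210 g, upright in the holder. Origin: tip of its stem; z points up. Round steel stem 8 mm thick, 120 mm long (z 0 to 120 mm); round collar 40 mm wide (z 120 to 128 mm); square grey head 28 x 28 mm (z 128 to 184 mm), sides square to the probe's x and y, with a 3 mm button on top.
- grip (a point): Where to grip the probe: centre of its square head, 163 mm above the stem's tip; moves with the probe. Grip two opposite sides of the head, best those facing the probe's y and -y, because the catches lie on its x and -x sides. Its axes are those of the probe.
- holder: Fixed probe holder: base 130 x 80 mm, two posts, aluminium saddle plate with its top 150 mm above the bench; at most 174 mm high. Origin: centre of its underside; z up, x through both catches. The probe stands at x = y = 0: stem through a 16 mm hole in the plate, tip 30 mm above the bench, collar lying on the plate.
- catch_near (a joint): Sprung roller catch on the holder's -x side (its twin on the x side is alike): 0 = out, reaching 2.5 mm over the probe's collar; grows to at most 0.008 m as it is pushed back. Pulling the probe straight up with about 10 N (its weight included) pushes both rollers aside; past them once raised by 25 mm.
- stand: Fixed gauging stand: base plate 100 x 160 mm, four posts, aluminium top plate 96 x 156 mm, 12 mm thick, its top 110 mm above the bench (screws 4 mm higher). Origin: centre of its underside; z up. Two upright guide holes go through the top plate: the wide one, 22 mm, at x = 0, y = +35 mm, and a narrow one, 12 mm, at x = 0, y = -35 mm (not used).
- guide (a point): Centre of the wide guide hole (22 mm) at the level of the top face of the stand's top plate, 110 mm above the bench.
- cap_mouth (a point): Centre of the mouth of the round, dark, open-topped plastic end cap, 64 mm wide, fixed on the stand's base plate right under the wide guide hole: rim 59 mm and inner floor 12 mm above the bench.
- screwdriver: Bystander: loose screwdriver, 192 mm long, handle 26 mm thick, lying between holder and stand. Origin: centre of its underside.
- spacer: Bystander: loose grey spacer block 44 x 36 x 33 mm with a bore, standing between holder and stand, farther off. Origin: centre of its underside.
- measure: Bystander: loose pocket tape measure 38 x 72 x 60 mm, on the bench to the left. Origin: centre of its underside.
Things that resemble listed ones, but are neither listed nor needed, are in the scene too. Leave any orange look-alike of the holder alone.

How it is judged:
On the way, in this order (a step that is already met when the one before it is completed fails the run):
1. the probe is lifted out of the holder, past the catches (z of probe in the frame of holder above 0.06 m and contact force between the fingers and probe above 0.5 N), for 0.1 s.
2. the stem's tip has come down through the wide guide hole (z of probe in the frame of stand below 0.095 m and horizontal distance between probe and guide below 0.008 m), for 0.1 s.
At the end, for the whole second after the job is handed in: The gripper holds the probe still, upright within 0.05 rad, touching neither stand nor cap, its tip within 4 mm of the wide hole's axis and 22 to 50 mm above the stand's underside (inside the cap); each loose bystander is within 20 mm of its start (horizontal distance between probe and guide below 0.004 m and angle between probe's own z axis and vertical below 0.05 rad and z of probe in the frame of stand between 0.022 and 0.05 m and contact force between the fingers and probe above 1 N and contact force between probe and stand below 0.1 N and linear speed of probe below 0.015 m/s and distance of each of screwdriver, spacer, measure from where it was at the start of the episode below 0.02 m); the arm keeps its last pose, push and grip.
It fails at once if the probe touches the gauging stand or the end cap (contact force between probe and stand above 0.3 N).
It fails at once if a loose bystander is moved by more than 20 mm (distance of any of screwdriver, spacer, measure from where it was at the start of the episode above 0.02 m).
It also fails if it takes over 48 s, if anything falls off the work surface, if the arm or the gripper's body presses on something with over 40 N, if the wrist force passes 120 N, or if a joint passes its speed limit or range.

## Working session

There is one attempt and no reset: what is moved stays moved. The work goes in short steps, Python scripts to look and compute and a tool call to move; the robot and the scene stay as the last step left them, time stands still between calls to the robot, and variables do not carry over. Pictures are saved under pics/ and viewed, and the job is handed in when it is done.

Besides the shell and the picture viewer there is one more tool, called after "Request:" in YAML: its name, and indented under it one key for each argument. move_arm: Moves the arm, as the interface text tells. Its arguments: {"type":"object","properties":{"moves":{"type":"array"},"fingers":{"type":"number"}},"required":["moves"]}

```bash
mkdir -p pics; cat > h.py <<'E'
import numpy as np, cv2
from cell import arm
def cal(n):
    c=arm.get_calibration(n); f=240/np.tan(np.radians(c['vertical_fov'])/2)
    K=np.array([[f,0,c['cx']],[0,f,c['cy']],[0,0,1]]); 
    return c,K,np.array(c['rvec'],float),np.array(c['tvec'],float)
def proj(n,P):
    c,K,r,t=cal(n); return cv2.projectPoints(np.array(P,float).reshape(-1,3),r,t,K,None)[0].reshape(-1,2)
def ray(n,uv):
    c,K,r,t=cal(n); R=cv2.Rodrigues(r)[0]
    d=R.T@np.linalg.inv(K)@np.array([uv[0],uv[1],1.]); return -R.T@t,d
def atz(n,uv,z):
    o,d=ray(n,uv); return o+d*(z-o[2])/d[2]
def tri(uv1,uv2,n1='side',n2='top'):
    o1,d1=ray(n1,uv1);o2,d2=ray(n2,uv2)
    s=np.linalg.lstsq(np.c_[d1,-d2],o2-o1,rcond=None)[0]
    a=o1+d1*s[0];b=o2+d2*s[1]; return (a+b)/2,np.linalg.norm(a-b)
def snap(n,name):
    im=arm.snapshot(n); cv2.imwrite('pics/'+name+'.png',im[:,:,::-1]); return im
E
python3 - <<'E'
from h import *
for n in('side','top'):
    snap(n,n+'0'); c=arm.get_calibration(n); print(c); print(ray(n,(320,240)))
    for t in ('probe','grip','holder','catch_near','stand','guide','cap_mouth','screwdriver','spacer','measure'):
        print(n,t,[(np.round(np.array(d['centre'])*[640,480],0),round(d['p'],2)) for d in arm.look_for(n,t)])
print(arm.get_state())
E
```

```text
{'vertical_fov': 57.67617522616628, 'cx': 318.82177450459636, 'cy': 238.31342460435815, 'rvec': array([ 2.20133946, -0.55382999,  0.28827989]), 'tvec': array([-0.38571184,  0.31082703,  1.08627262])}
(array([ 0.01222459, -0.74389781,  0.93372474]), array([ 0.38451722,  0.67092982, -0.63405202]))
side probe [(array([368., 288.]), 0.76)]
side grip [(array([369., 288.]), 0.93), (array([373., 271.]), 0.58)]
side holder [(array([367., 322.]), 0.93), (array([258., 266.]), 0.74)]
side catch_near []
side stand [(array([305., 232.]), 0.71)]
side guide [(array([302., 230.]), 0.89)]
side cap_mouth [(array([298., 232.]), 0.56)]
side screwdriver [(array([330., 304.]), 0.54)]
side spacer [(array([372., 271.]), 0.46)]
side measure [(array([294., 201.]), 0.56)]
{'vertical_fov': 49.19828355001672, 'cx': 315.2303075759136, 'cy': 243.8384017888186, 'rvec': array([ 2.17256731, -2.11172829,  0.14474226]), 'tvec': array([0.07276876, 0.4958931 , 1.20411186])}
(array([0.31570509, 0.07289913, 1.26337114]), array([ 0.15096893,  0.00233254, -0.98860474]))
top probe [(array([436., 241.]), 0.7), (array([365., 26
[... 447 characters left out ...]
]
{'t': 1.1, 'joints': array([ 1.14390385e+00,  2.20400980e-01,  1.52652147e+00,  7.13788924e-06,
        1.39471438e+00, -1.26087001e-01]), 'dq': array([-2.17935701e-04,  8.25268431e-04, -8.64559826e-04, -1.77185651e-03,
       -5.58210459e-06, -2.85548486e-04]), 'joint_efforts': array([ 5.11727958e-04, -4.94573379e+01, -3.87716246e+01,  6.97602821e-02,
        4.69244155e-02,  3.16884405e-05]), 'ee_pos': array([0.1851655 , 0.59691813, 0.23652565]), 'ee_rot': array([ 1.49836955e-01,  9.88710719e-01, -2.02902718e-05, -9.40998794e-06]), 'wrist_force': array([ 0.30898639,  0.16637597, -0.11450171]), 'ft_torque': array([ 0.0379607 , -0.00653313,  0.00442946]), 'finger_gap': 0.08703826212457778}
```

View pics/side0.png

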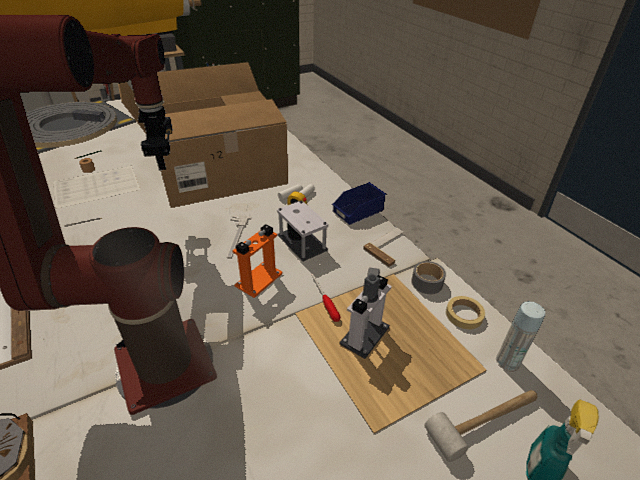

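View pics/top0.png

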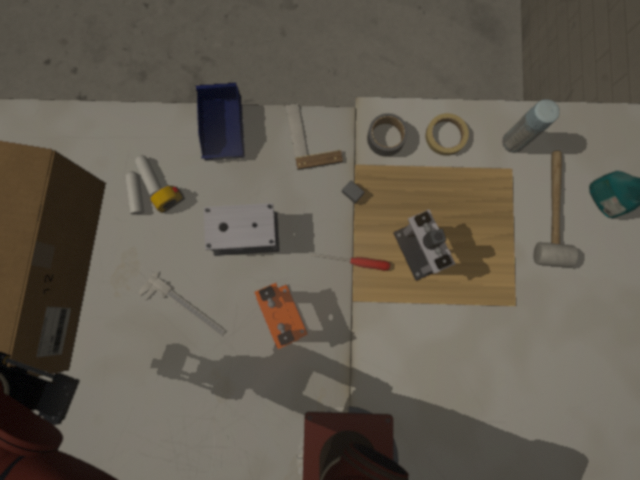

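```bash
python3 - <<'E'
import cv2
a=cv2.imread('pics/side0.png');b=cv2.imread('pics/top0.png')
def c(im,x0,y0,w,h,n):
    cv2.imwrite('pics/'+n+'.png',cv2.resize(im[y0:y0+h,x0:x0+w],None,fx=5,fy=5,interpolation=cv2.INTER_CUBIC))
c(a,300,250,150,120,'s_h');c(a,240,170,150,120,'s_s');c(b,360,190,150,120,'t_h');c(b,170,160,150,120,'t_s')
E
```

```text
(no output)
```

View pics/s_h.png

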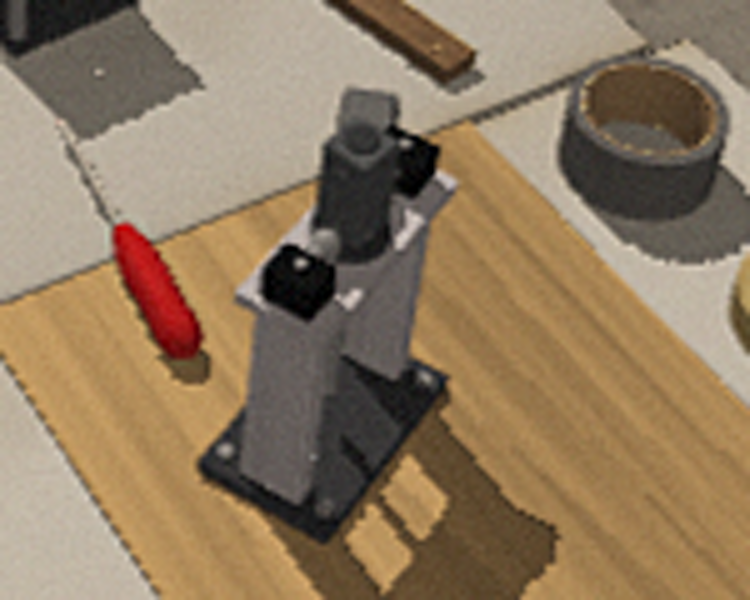

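View pics/s_s.png

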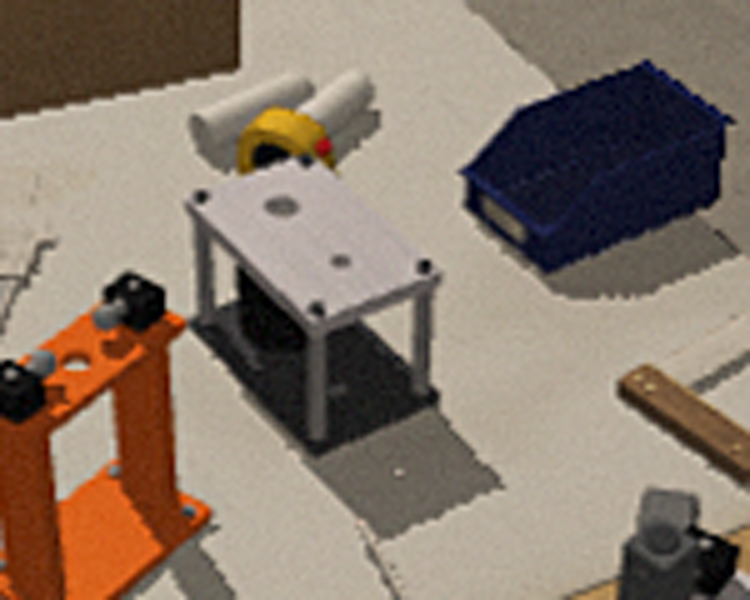

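View pics/t_h.png

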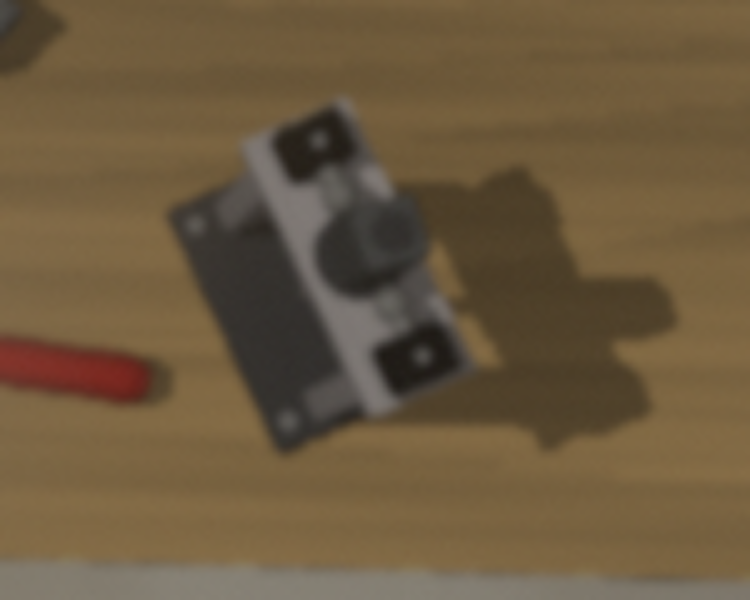

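View pics/t_s.png

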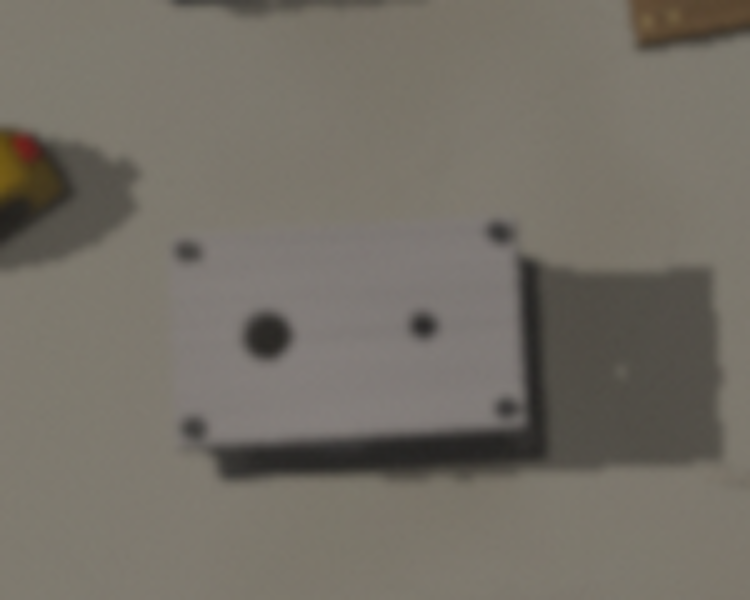

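```bash
cat > m.py <<'E'
from h import *
def px(x,y,x0,y0): return ((x+.5)/5-.5+x0,(y+.5)/5-.5+y0)
S=lambda x,y:px(x,y,300,250); T=lambda x,y:px(x,y,360,190)
SS=lambda x,y:px(x,y,240,170); TS=lambda x,y:px(x,y,170,160)
for n,a,b in [('dotnear',S(301,263),T(422,355)),('dotfar',S(404,145),T(320,139)),('button',S(365,137),T(397,232)),
 ('screwL',S(227,450),T(289,421)),
 ('plate c',S(238,292),T(372,415)),('plate c2',S(455,180),T(345,98)),
 ('wide',SS(282,206),TS(267,335)),('narrow',SS(341,261),TS(423,325)),
 ('scr1',SS(201,196),TS(193,428)),('scr2',SS(317,309),TS(507,407)),('scr3',SS(425,266),TS(500,232)),('scr4',SS(306,160),TS(188,250))]:
    p,e=tri(a,b); print(n,np.round(p,4),'gap',round(e,4))
for n,a,b in [('wide',SS(282,206),TS(267,335)),('narrow',SS(341,261),TS(423,325))]:
    print(n,atz('side',a,.11),atz('top',b,.11))
E
python3 m.py
```

```text
dotnear [ 0.4455 -0.1843  0.1735] gap 0.0008
dotfar [ 0.5354 -0.1415  0.173 ] gap 0.0027
button [ 0.49   -0.1641  0.2182] gap 0.0004
screwL [ 0.4311 -0.1586  0.0132] gap 0.0009
plate c [ 0.4221 -0.1685  0.1499] gap 0.0007
plate c2 [ 0.5585 -0.1568  0.151 ] gap 0.002
wide [0.5153 0.2935 0.1104] gap 0.0016
narrow [0.5219 0.224  0.1101] gap 0.0014
scr1 [0.4718 0.3236 0.1135] gap 0.0019
scr2 [0.4852 0.1847 0.1126] gap 0.002
scr3 [0.5642 0.191  0.1137] gap 0.0021
scr4 [0.5522 0.3309 0.1122] gap 0.0025
wide [0.51475579 0.29429669 0.11      ] [0.51610774 0.29333485 0.11      ]
narrow [0.52125806 0.22426991 0.11      ] [0.52257667 0.22371976 0.11      ]
```

Request:
move_arm:
  moves: [0,-1,4,0,0,-3,3,0,0,-4,2,0,0,-4,1,0,0.5,-4,1,-0.1,1,-3.8,0,-0.12,1,-3.8,0,-0.12,1.5,-3.8,0,-0.12,1.5,-3.8,0,-0.12,1.5,-3.8,0,-0.12,1.5,-3.8,0,-0.12,1.5,-3.8,0,-0.12]
  fingers: 1

```text
t: 2.1
ee_pos: [0.2803, 0.1632, 0.3479]
ee_rot: [0.591, 0.806, 0.003, 0.002]
wrist_force: [2.7, -0.2, 1.1]
finger_gap: 0.0871
```

Request:
move_arm:
  moves: [2.5,-2.5,0,-0.12,2.5,-2.5,0,-0.12,2.5,-2.5,0,-0.12,2,-2.5,0,-0.12,2,-3,0,-0.12,2,-3,0,-0.12,2,-3,0,-0.12,2,-3,0,-0.12,2,-3,0,-0.12,1.5,-3,0,-0.12,0,-2,0,-0.12,0,0,0,-0.1]

```text
t: 3.1
ee_pos: [0.4986, -0.1629, 0.3506]
ee_rot: [0.981, 0.193, 0.004, 0.011]
wrist_force: [-0.7, 0.8, 0.2]
finger_gap: 0.0872
```

```bash
cat >> h.py <<'E'
def st():
    s=arm.get_state(); x,y,z,w=s['ee_rot']
    R=cv2.Rodrigues(np.zeros(3))[0]
    from scipy.spatial.transform import Rotation as Ro
    R=Ro.from_quat(s['ee_rot']).as_matrix()
    print('t',s['t'],'p',np.round(s['ee_pos'],4),'yaw_y',round(np.arctan2(R[1,1],R[0,1]),4),'toolz',np.round(R[:,2],4),'gap',round(s['finger_gap'],4),'F',np.round(s['wrist_force'],2),'j',np.round(s['joints'],3))
    return s,R
E
python3 -c "
from h import *
st()"
```

```text
t 3.1 p [ 0.4986 -0.1629  0.3506] yaw_y -1.1819 toolz [ 0.0113 -0.0204 -0.9997] gap 0.0872 F [-0.66  0.79  0.18] j [-0.458 -0.087  1.639 -0.013  1.571  0.724]
```

Request:
move_arm:
  moves: [-0.8,0,0,0.055,0,0,-2,0,0,0,-2,0,0,0,-1,0,0,0,0,0,0,0,0,0]

```text
t: 3.6
ee_pos: [0.4907, -0.1665, 0.2996]
ee_rot: [0.977, 0.215, 0.004, 0.012]
wrist_force: [-0.4, -0.1, -0.5]
finger_gap: 0.0869
```

```bash
python3 -c "
from h import *
st()
for n in('side','top'):
    im=snap(n,n+'1')
a=cv2.imread('pics/side1.png')[200:360,280:480];b=cv2.imread('pics/top1.png')[160:320,340:540]
for n,i in(('s1c',a),('t1c',b)): cv2.imwrite('pics/%s.png'%n,cv2.resize(i,None,fx=3.7,fy=3.7,interpolation=cv2.INTER_CUBIC))
"
```

```text
t 3.6 p [ 0.4907 -0.1665  0.2996] yaw_y -1.138 toolz [ 0.0134 -0.0206 -0.9997] gap 0.0869 F [-0.35 -0.08 -0.48] j [-0.471 -0.089  1.734 -0.012  1.475  0.668]
```

View pics/s1c.png

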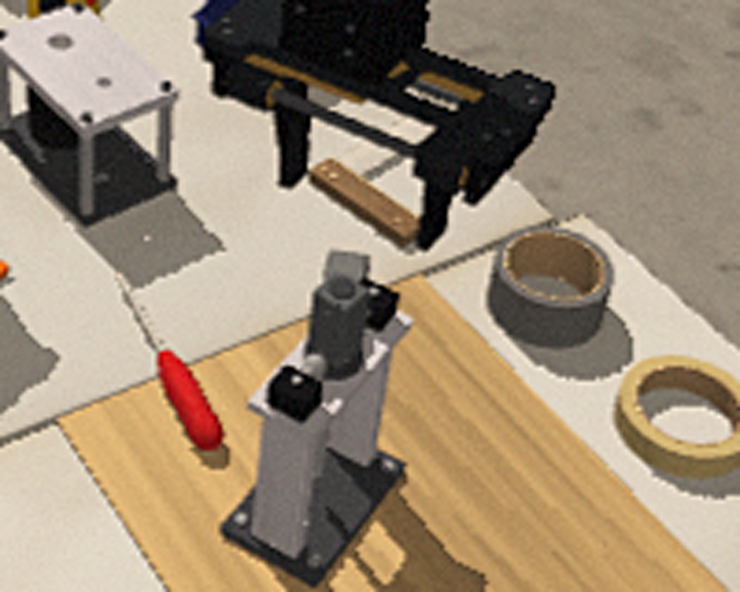

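View pics/t1c.png

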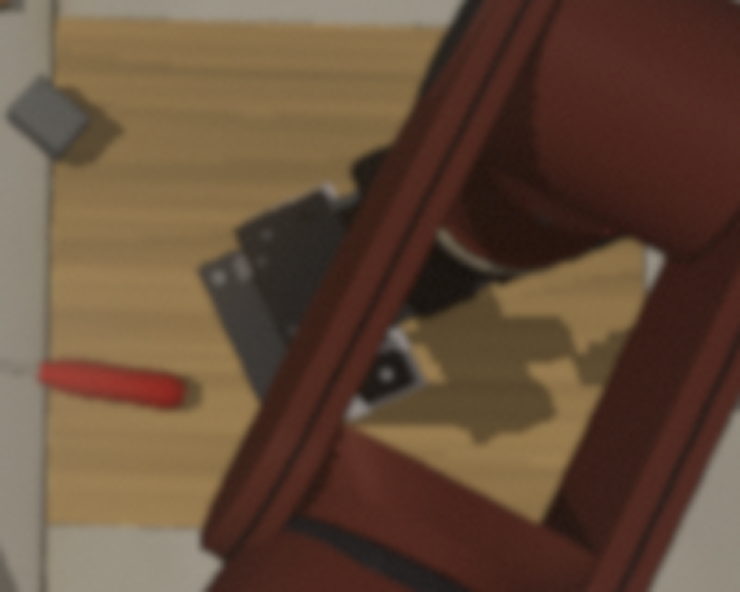

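Request:
move_arm:
  moves: [-2,3.5,0,0,-2,3.5,0,0,-2,3.5,0,0,-2,3.5,0,0,0,0,0,0,0,0,0,0]

```text
t: 4.2
ee_pos: [0.4101, -0.0229, 0.3051]
ee_rot: [0.977, 0.214, 0.008, 0.013]
wrist_force: [0.4, -0.0, 0.5]
finger_gap: 0.0867
```

```bash
python3 -c "
from h import *
st()"
```

```text
t 4.2 p [ 0.4101 -0.0229  0.3051] yaw_y -1.1396 toolz [ 0.0219 -0.0223 -0.9995] gap 0.0867 F [ 0.44 -0.03  0.53] j [-0.235 -0.377  1.962 -0.017  1.53   0.905]
```

Request:
move_arm:
  moves: [2,-3.5,0,0,2,-3.5,0,0,2,-3.5,0,0,2,-3.5,0,0,0,0,0,0,0,0,0,0]

```text
t: 4.7
ee_pos: [0.4964, -0.1707, 0.3111]
ee_rot: [0.976, 0.217, 0.014, 0.017]
wrist_force: [0.4, 0.7, 0.0]
finger_gap: 0.0871
```

```bash
python3 -c "
from h import *
st()"
```

```text
t 4.7 p [ 0.4964 -0.1707  0.3111] yaw_y -1.133 toolz [ 0.0341 -0.0265 -0.9991] gap 0.0871 F [0.37 0.74 0.  ] j [-0.477 -0.094  1.718 -0.008  1.475  0.657]
```

Request:
move_arm:
  moves: [0,0,0,0,0,0,0,0,0,0,0,0,0,0,0,0,0,0,0,0,0,0,0,0]

```text
t: 5.2
ee_pos: [0.4961, -0.1697, 0.3129]
ee_rot: [0.976, 0.218, 0.015, 0.017]
wrist_force: [0.3, -0.1, 0.6]
finger_gap: 0.087
```

```bash
python3 -c "
from h import *
st()"
```

```text
t 5.2 p [ 0.4961 -0.1697  0.3129] yaw_y -1.1323 toolz [ 0.0362 -0.0272 -0.999 ] gap 0.087 F [ 0.31 -0.11  0.58] j [-0.475 -0.098  1.718 -0.008  1.477  0.657]
```

Request:
move_arm:
  moves: [0,0,0,0.12,0,0,0,0.12,0,0,0,0.12,0,0,0,0.12,0,0,0,0.12,0,0,0,0.12,0,0,0,0.12,0,0,0,0.12,0,0,0,0.12,0,0,0,0.12,0,0,0,0.12,0,0,0,0.12]

```text
t: 6.2
ee_pos: [0.4954, -0.163, 0.3167]
ee_rot: [0.567, 0.824, 0.025, 0.005]
wrist_force: [-0.0, 0.5, 0.6]
finger_gap: 0.0873
```

```bash
python3 -c "
from h import *
st()"
```

```text
t 6.2 p [ 0.4954 -0.163   0.3167] yaw_y 0.3649 toolz [ 0.0362  0.0363 -0.9987] gap 0.0873 F [-0.04  0.48  0.59] j [-0.501 -0.089  1.704  0.049  1.513 -0.869]
```

Request:
move_arm:
  moves: [0,0,0,0.12,0,0,0,0.12,0,0,0,0.12,0,0,0,0.12,0,0,0,0.12,0,0,0,0.12,0,0,0,0.12,0,0,0,0.12,0,0,0,0.12,0,0,0,0.12,0,0,0,0.12,0,0,0,0.12]

```text
t: 7.2
ee_pos: [0.4947, -0.1573, 0.3201]
ee_rot: [-0.147, 0.989, 0.022, -0.011]
wrist_force: [0.5, -0.3, -0.3]
finger_gap: 0.0869
```

```bash
python3 -c "
from h import *
st()"
```

```text
t 7.2 p [ 0.4947 -0.1573  0.3201] yaw_y 1.8652 toolz [-0.0287  0.0408 -0.9988] gap 0.0869 F [ 0.51 -0.33 -0.25] j [-0.475 -0.046  1.656  0.023  1.576 -2.341]
```

Request:
move_arm:
  moves: [0,-3.5,0,0.1,0,-3.5,0,0.05,0,-3.5,0,0,0,-3.5,0,0,0,-3.5,0,0,0,0,0,0,0,3.5,0,0,0,3.5,0,0,0,3.5,0,0,0,3.5,0,0,0,3.5,0,0,0,0,0,0]

```text
t: 8.2
ee_pos: [0.5061, -0.1345, 0.3208]
ee_rot: [-0.211, 0.977, 0.015, -0.02]
wrist_force: [0.6, -0.2, -0.4]
finger_gap: 0.0868
```

```bash
python3 -c "
from h import *
st()"
```

```text
t 8.2 p [ 0.5061 -0.1345  0.3208] yaw_y 1.9951 toolz [-0.0446  0.0212 -0.9988] gap 0.0868 F [ 0.58 -0.16 -0.4 ] j [-4.110e-01 -2.800e-02  1.637e+00  2.000e-03  1.582e+00 -2.407e+00]
```

Request:
move_arm:
  moves: [-2,3.5,0,0,-2,3.5,0,0,-2,3.5,0,0,-2,3.5,0,0,0,0,0,0,2,-3.5,0,0,2,-3.5,0,0,2,-3.5,0,0,2,-3.5,0,0,0,-2,0,0,0,0,0,0,0,0,0,0]

```text
t: 9.2
ee_pos: [0.5034, -0.1495, 0.3225]
ee_rot: [-0.224, 0.974, 0.015, -0.015]
wrist_force: [0.5, 0.9, 0.2]
finger_gap: 0.0871
```

```bash
python3 -c "
from h import *
st()"
```

```text
t 9.2 p [ 0.5034 -0.1495  0.3225] yaw_y 2.0218 toolz [-0.0369  0.0223 -0.9991] gap 0.0871 F [0.48 0.94 0.17] j [-0.442 -0.03   1.636  0.004  1.579 -2.464]
```

Request:
move_arm:
  moves: [-1.3,-1.4,0,0,0,0,0,0,0,0,0,0,0,0,0,0,0,0,0,0,0,0,0,0,0,0,0,0,0,0,0,0,0,0,0,0,0,0,0,0,0,0,0,0,0,0,0,0]

```text
t: 10.2
ee_pos: [0.4905, -0.1559, 0.3237]
ee_rot: [-0.228, 0.974, 0.016, -0.014]
wrist_force: [-0.1, -0.3, 0.0]
finger_gap: 0.0871
```

```bash
python3 -c "
from h import *
st()"
```

```text
t 10.2 p [ 0.4905 -0.1559  0.3237] yaw_y 2.0299 toolz [-0.0343  0.0243 -0.9991] gap 0.0871 F [-0.14 -0.33  0.  ] j [-0.465 -0.058  1.661  0.006  1.58  -2.495]
```

Request:
move_arm:
  moves: [0,-3.5,0,0,0,-3.5,0,0,0,-3.5,0,0,0,-3.5,0,0,0,-3.5,0,0,0,0,0,0]

```text
t: 10.7
ee_pos: [0.5036, -0.3193, 0.3234]
ee_rot: [-0.21, 0.977, 0.009, -0.021]
wrist_force: [0.0, 0.6, -0.5]
finger_gap: 0.0869
```

```bash
python3 -c "
from h import *
st()"
```

```text
t 10.7 p [ 0.5036 -0.3193  0.3234] yaw_y 1.9944 toolz [-0.0453  0.0087 -0.9989] gap 0.0869 F [ 0.    0.63 -0.51] j [-0.685  0.144  1.453 -0.022  1.585 -2.68 ]
```

Request:
move_arm:
  moves: [0,3.5,0,0,0,3.5,0,0,0,3.5,0,0,0,3.5,0,0,0,2,0,0,0,0,0,0]

```text
t: 11.2
ee_pos: [0.5008, -0.156, 0.3201]
ee_rot: [-0.206, 0.978, 0.012, -0.023]
wrist_force: [0.1, 0.1, 0.4]
finger_gap: 0.0871
```

```bash
python3 -c "
from h import *
st()"
```

```text
t 11.2 p [ 0.5008 -0.156   0.3201] yaw_y 1.986 toolz [-0.0493  0.0135 -0.9987] gap 0.0871 F [0.08 0.15 0.42] j [-0.447 -0.023  1.634 -0.009  1.581 -2.433]
```

Request:
move_arm:
  moves: [-3,2,0,0,-3,2,0,0,-3,2,0,0,-3,2,0,0,0,0,0,0]

```text
t: 11.62
ee_pos: [0.3758, -0.0726, 0.3148]
ee_rot: [-0.208, 0.978, 0.014, -0.026]
wrist_force: [0.9, -0.9, 0.5]
finger_gap: 0.087
```

```bash
python3 -c "
from h import *
st()"
```

```text
t 11.6167 p [ 0.3758 -0.0726  0.3148] yaw_y 1.9899 toolz [-0.0576  0.0168 -0.9982] gap 0.087 F [ 0.94 -0.86  0.47] j [-0.392 -0.381  1.948 -0.007  1.634 -2.383]
```

Request:
move_arm:
  moves: [3,-2,0,0,3,-2,0,0,3,-2,0,0,3,-2,0,0,0,0,0,0]

```text
t: 12.03
ee_pos: [0.4984, -0.156, 0.3155]
ee_rot: [-0.21, 0.977, 0.012, -0.024]
wrist_force: [-2.2, 0.2, -0.7]
finger_gap: 0.0871
```

```bash
python3 -c "
from h import *
st()"
```

```text
t 12.0333 p [ 0.4984 -0.156   0.3155] yaw_y 1.994 toolz [-0.0513  0.0132 -0.9986] gap 0.0871 F [-2.15  0.22 -0.7 ] j [-0.448 -0.026  1.645 -0.01   1.574 -2.442]
```

Request:
move_arm:
  moves: [0,0,4,0,0,0,4,0,0,0,4,0,0,0,0,0]

```text
t: 12.37
ee_pos: [0.496, -0.1582, 0.4304]
ee_rot: [-0.209, 0.977, 0.018, -0.032]
wrist_force: [-0.4, -0.6, 2.5]
finger_gap: 0.0867
```

```bash
python3 -c "
from h import *
st()"
```

```text
t 12.3667 p [ 0.496  -0.1582  0.4304] yaw_y 1.9909 toolz [-0.0691  0.0213 -0.9974] gap 0.0867 F [-0.38 -0.58  2.49] j [-0.453 -0.025  1.436 -0.011  1.802 -2.448]
```

Request:
move_arm:
  moves: [0,0,-4,0,0,0,-4,0,0,0,-4,0,0,0,0,0]

```text
t: 12.7
ee_pos: [0.4979, -0.1612, 0.3139]
ee_rot: [-0.209, 0.978, 0.012, -0.025]
wrist_force: [-1.0, 0.2, -2.6]
finger_gap: 0.0871
```

```bash
python3 -c "
from h import *
st()"
```

```text
t 12.7 p [ 0.4979 -0.1612  0.3139] yaw_y 1.9905 toolz [-0.0545  0.0137 -0.9984] gap 0.0871 F [-0.96  0.2  -2.57] j [-0.456 -0.02   1.643 -0.012  1.574 -2.447]
```

Request:
move_arm:
  moves: [0,0,1,0,0,0,1,0,0,0,1,0,0,0,1,0,0,0,1,0,0,0,1,0,0,0,1,0,0,0,1,0,0,0,1,0,0,0,1,0,0,0,1,0,0,0,1,0]

```text
t: 13.7
ee_pos: [0.5, -0.163, 0.4599]
ee_rot: [-0.209, 0.978, 0.007, -0.019]
wrist_force: [-0.6, -0.4, -0.6]
finger_gap: 0.0874
```

```bash
python3 -c "
from h import *
st()"
```

```text
t 13.7 p [ 0.5    -0.163   0.4599] yaw_y 1.9907 toolz [-0.0394  0.0059 -0.9992] gap 0.0874 F [-0.62 -0.4  -0.6 ] j [-0.458 -0.032  1.388 -0.013  1.824 -2.451]
```

Request:
move_arm:
  moves: [0,0,-4,0,0,0,-4,0,0,0,-4,0,0,0,0,0]

```text
t: 14.03
ee_pos: [0.501, -0.1636, 0.3442]
ee_rot: [-0.209, 0.978, 0.003, -0.014]
wrist_force: [-0.8, 0.2, -1.9]
finger_gap: 0.087
```

```bash
python3 -c "
from h import *
st()"
```

```text
t 14.0333 p [ 0.501  -0.1636  0.3442] yaw_y 1.9908 toolz [-2.920e-02  8.000e-04 -9.996e-01] gap 0.087 F [-0.75  0.23 -1.9 ] j [-0.458 -0.042  1.608 -0.012  1.602 -2.449]
```

Request:
move_arm:
  moves: [0,0,1,0,0,0,1,0,0,0,1,0,0,0,1,0,0,0,1,0,0,0,1,0,0,0,1,0,0,0,1,0]

```text
t: 14.7
ee_pos: [0.5044, -0.1653, 0.4507]
ee_rot: [-0.208, 0.978, -0.003, -0.006]
wrist_force: [0.5, -0.4, 0.1]
finger_gap: 0.0876
```

```bash
python3 -c "
from h import *
st()"
```

```text
t 14.7 p [ 0.5044 -0.1653  0.4507] yaw_y 1.9907 toolz [-0.0104 -0.0087 -0.9999] gap 0.0876 F [ 0.52 -0.43  0.08] j [-0.458 -0.048  1.42  -0.013  1.776 -2.451]
```

Request:
move_arm:
  moves: [-0.5,0,-4,0.02,-0.5,0,-4,0,0,0,-4,0,0,0,0,0]

```text
t: 15.03
ee_pos: [0.5, -0.1683, 0.3513]
ee_rot: [-0.219, 0.976, -0.015, 0.008]
wrist_force: [-0.6, 1.1, -2.3]
finger_gap: 0.087
```

```bash
python3 -c "
from h import *
st()"
```

```text
t 15.0333 p [ 0.5    -0.1683  0.3513] yaw_y 2.0115 toolz [ 0.0222 -0.0252 -0.9994] gap 0.087 F [-0.62  1.06 -2.3 ] j [-0.466 -0.089  1.64  -0.012  1.56  -2.478]
```

Request:
move_arm:
  moves: [0,0,4,0,0,0,4,0,0,0,4,0,0,0,0,0]

```text
t: 15.37
ee_pos: [0.498, -0.1674, 0.4863]
ee_rot: [-0.218, 0.976, -0.016, 0.01]
wrist_force: [0.5, 0.1, 1.4]
finger_gap: 0.0873
```

```bash
python3 -c "
from h import *
st()"
```

```text
t 15.3667 p [ 0.498  -0.1674  0.4863] yaw_y 2.0111 toolz [ 0.0268 -0.0276 -0.9993] gap 0.0873 F [0.49 0.12 1.38] j [-0.466 -0.083  1.388 -0.013  1.8   -2.481]
```

Request:
move_arm:
  moves: [0,0,-1.5,0,0,0,-1.5,0,0,0,-1.5,0,0,0,-1.5,0,0,0,-1.5,0,0,0,-1.5,0]

```text
t: 15.87
ee_pos: [0.5014, -0.1689, 0.4139]
ee_rot: [-0.218, 0.975, -0.027, 0.023]
wrist_force: [0.7, -0.4, 0.2]
finger_gap: 0.0872
```

```bash
python3 -c "
from h import *
st()"
```

```text
t 15.8667 p [ 0.5014 -0.1689  0.4139] yaw_y 2.0101 toolz [ 0.0569 -0.0428 -0.9975] gap 0.0872 F [ 0.71 -0.38  0.24] j [-0.466 -0.119  1.555 -0.013  1.636 -2.479]
```

Request:
move_arm:
  moves: [0,0,0,0,0,0,0,0]

```text
t: 16.03
ee_pos: [0.4999, -0.1681, 0.41]
ee_rot: [-0.218, 0.975, -0.025, 0.021]
wrist_force: [0.7, -1.2, 0.7]
finger_gap: 0.0869
```

```bash
python3 -c "
from h import *
s,R=st();print(np.round(s['dq'],4),np.round(s['joint_efforts'],2),s['joints'])"
```

```text
t 16.0333 p [ 0.4999 -0.1681  0.41  ] yaw_y 2.0104 toolz [ 0.0513 -0.0399 -0.9979] gap 0.0869 F [ 0.68 -1.16  0.66] j [-0.466 -0.119  1.561 -0.013  1.635 -2.478]
[ 0.0015  0.0067  0.0348  0.0034 -0.0071 -0.0014] [ -0.05 -33.3  -38.95  -0.14  -0.37  -0.  ] [-0.46600797 -0.11860626  1.56096499 -0.01264068  1.63542091 -2.47848241]
```

Request:
move_arm:
  moves: [0,0,-4,0]

```text
t: 16.12
ee_pos: [0.5027, -0.1695, 0.3784]
ee_rot: [-0.218, 0.975, -0.03, 0.026]
wrist_force: [1.2, 0.0, 0.5]
finger_gap: 0.087
```

```bash
python3 -c "
from h import *
s,R=st();print(np.round(s['dq'],4),np.round(s['joint_efforts'],2),s['joints'])"
```

```text
t 16.1167 p [ 0.5027 -0.1695  0.3784] yaw_y 2.0099 toolz [ 0.0639 -0.0464 -0.9969] gap 0.087 F [1.17 0.03 0.49] j [-0.466 -0.123  1.623 -0.013  1.563 -2.478]
[-5.000e-04  2.340e-02  9.706e-01  2.100e-03 -9.632e-01  1.120e-02] [ 3.000e-02 -3.004e+01 -3.836e+01 -1.300e-01  2.110e+00 -2.000e-02] [-0.4659737  -0.12267304  1.62283053 -0.01278609  1.5633931  -2.47756691]
```

Request:
move_arm:
  moves: [0,0,0,0]

```text
t: 16.2
ee_pos: [0.4981, -0.1672, 0.3671]
ee_rot: [-0.218, 0.975, -0.024, 0.019]
wrist_force: [-0.9, 0.2, -4.1]
finger_gap: 0.087
```

```bash
python3 -c "
from h import *
s,R=st();print(np.round(s['dq'],4),np.round(s['joint_efforts'],2),s['joints'])"
```

```text
t 16.2 p [ 0.4981 -0.1672  0.3671] yaw_y 2.0105 toolz [ 0.047  -0.0377 -0.9982] gap 0.087 F [-0.91  0.24 -4.13] j [-0.466 -0.119  1.639 -0.013  1.562 -2.477]
[-0.0005 -0.0453 -0.2652 -0.0039  0.1101 -0.001 ] [ 2.000e-01 -5.054e+01 -5.657e+01 -2.500e-01 -2.040e+00 -2.000e-02] [-0.46599432 -0.11901215  1.63917481 -0.01260596  1.56247463 -2.47747932]
```

Request:
move_arm:
  moves: [0,0,0,0,0,0,4,0,0,0,4,0]

```text
t: 16.45
ee_pos: [0.4925, -0.1643, 0.4382]
ee_rot: [-0.219, 0.976, -0.016, 0.009]
wrist_force: [1.3, 0.0, 1.9]
finger_gap: 0.0867
```

```bash
python3 -c "
from h import *
s,R=st();print(np.round(s['dq'],4))"
```

```text
t 16.45 p [ 0.4925 -0.1643  0.4382] yaw_y 2.0113 toolz [ 0.0249 -0.0266 -0.9993] gap 0.0867 F [1.27 0.04 1.93] j [-0.466 -0.111  1.502 -0.013  1.717 -2.479]
[-7.000e-04  9.370e-02 -8.323e-01 -2.000e-04  9.097e-01 -1.030e-02]
```

Request:
move_arm:
  moves: [0,0,0,0]

```text
t: 16.53
ee_pos: [0.4941, -0.1652, 0.4483]
ee_rot: [-0.218, 0.976, -0.02, 0.014]
wrist_force: [0.4, -0.6, 1.4]
finger_gap: 0.087
```

```bash
python3 -c "
from h import *
s,R=st();print(np.round(s['dq'],4))"
```

```text
t 16.5333 p [ 0.4941 -0.1652  0.4483] yaw_y 2.0109 toolz [ 0.0358 -0.0322 -0.9988] gap 0.087 F [ 0.37 -0.57  1.45] j [-0.466 -0.114  1.487 -0.013  1.723 -2.48 ]
[ 0.0027  0.0051  0.0143  0.0024 -0.0304  0.0013]
```

Request:
move_arm:
  moves: [0,0,-4,0,0,0,0,0,0,0,-4,0,0,0,0,0]

```text
t: 16.87
ee_pos: [0.4957, -0.166, 0.3824]
ee_rot: [-0.218, 0.975, -0.023, 0.019]
wrist_force: [-0.8, 1.1, -4.8]
finger_gap: 0.0867
```

```bash
python3 -c "
from h import *
s,R=st();print(np.round(s['dq'],4))"
```

```text
t 16.8667 p [ 0.4957 -0.166   0.3824] yaw_y 2.0105 toolz [ 0.0463 -0.0376 -0.9982] gap 0.0867 F [-0.82  1.1  -4.81] j [-0.466 -0.126  1.618 -0.013  1.592 -2.478]
[-0.0005 -0.052  -0.3385 -0.0046  0.1182 -0.003 ]
```

Request:
move_arm:
  moves: [0,0,0,0,0,0,0,0]

```text
t: 17.03
ee_pos: [0.4977, -0.1671, 0.3903]
ee_rot: [-0.218, 0.975, -0.026, 0.022]
wrist_force: [0.2, -0.3, -0.1]
finger_gap: 0.0873
```

```bash
cat >> h.py <<'E'
def q():
    s=arm.get_state(); j=s['joints']; print('t',round(s['t'],2),'p',round(np.pi-j[1]-j[2]-j[4],4),'ee',np.round(s['ee_pos'],4),'dq',np.round(s['dq'][[1,2,4]],3))
E
python3 -c "
from h import *
q()"
```

```text
t 17.03 p 0.0665 ee [ 0.4977 -0.1671  0.3903] dq [-0.023 -0.12   0.026]
```

Request:
move_arm:
  moves: [0,0,4,0,0,0,4,0,0,0,4,0,0,0,0,0,0,0,0,0]

```text
t: 17.45
ee_pos: [0.4998, -0.1682, 0.5324]
ee_rot: [-0.218, 0.975, -0.035, 0.032]
wrist_force: [0.4, -0.5, -0.0]
finger_gap: 0.087
```

```bash
python3 -c "
from h import *
q()"
```

```text
t 17.45 p 0.0938 ee [ 0.4998 -0.1682  0.5324] dq [-0.031 -0.19   0.048]
```

Request:
move_arm:
  moves: [0,0,-4,0,0,0,0,0,0,0,0,0]

```text
t: 17.7
ee_pos: [0.5002, -0.1684, 0.4994]
ee_rot: [-0.218, 0.975, -0.038, 0.036]
wrist_force: [0.1, 0.0, 1.9]
finger_gap: 0.0868
```

```bash
python3 -c "
from h import *
q()"
```

```text
t 17.7 p 0.1046 ee [ 0.5002 -0.1684  0.4994] dq [ 0.021  0.113 -0.004]
```

Request:
move_arm:
  moves: [0,0,-2,0,0,0,-2,0,0,0,0,0,0,0,0,0]

```text
t: 18.03
ee_pos: [0.5038, -0.1704, 0.4736]
ee_rot: [-0.218, 0.974, -0.044, 0.044]
wrist_force: [0.2, 0.4, 1.8]
finger_gap: 0.0869
```

```bash
python3 -c "
from h import *
q()"
```

```text
t 18.03 p 0.1239 ee [ 0.5038 -0.1704  0.4736] dq [ 0.009 -0.036  0.009]
```

Request:
move_arm:
  moves: [0,0,0,-0.12,0,0,0,-0.12,0,0,0,-0.12,0,0,0,-0.12,0,0,0,-0.12,0,0,0,-0.12,0,0,0,-0.12,0,0,0,-0.12,0,0,0,-0.12,0,0,0,-0.12,0,0,0,-0.12,0,0,0,-0.12]

```text
t: 19.03
ee_pos: [0.5127, -0.1746, 0.5222]
ee_rot: [0.503, 0.86, -0.077, 0.026]
wrist_force: [0.6, 0.4, 0.6]
finger_gap: 0.0867
```

Request:
move_arm:
  moves: [0,0,0,-0.125,0,0,0,-0.125,0,0,0,-0.125,0,0,0,-0.125,0,0,0,-0.125,0,0,0,-0.125,0,0,0,-0.125,0,0,0,-0.125,0,0,0,-0.125,0,0,0,-0.125,0,0,0,-0.125,0,0,0,-0.125]

```text
t: 20.03
ee_pos: [0.5204, -0.1761, 0.5663]
ee_rot: [0.956, 0.285, -0.069, -0.008]
wrist_force: [-0.5, 0.4, -0.2]
finger_gap: 0.087
```

```bash
python3 -c "
from h import *
st();q()"
```

```text
t 20.0333 p [ 0.5204 -0.1761  0.5663] yaw_y -0.9942 toolz [-0.1364 -0.0249 -0.9903] gap 0.087 F [-0.55  0.4  -0.18] j [-0.423  0.152  1.002 -0.091  2.101  0.526]
t 20.03 p -0.113 ee [ 0.5204 -0.1761  0.5663] dq [ 0.097 -0.192  0.166]
```

Request:
move_arm:
  moves: [-0.5,0,-4,-0.06,-0.5,0,-4,-0.07,0,0,-4,0,0,0,-4,0]

```text
t: 20.37
ee_pos: [0.5163, -0.1799, 0.4281]
ee_rot: [0.975, 0.214, -0.051, 0.002]
wrist_force: [-0.1, -0.8, -0.1]
finger_gap: 0.0869
```

```bash
python3 -c "
from h import *
st();q()"
```

```text
t 20.3667 p [ 0.5163 -0.1799  0.4281] yaw_y -1.1397 toolz [-0.0991 -0.0249 -0.9948] gap 0.0869 F [-0.06 -0.79 -0.07] j [-0.44   0.05   1.366 -0.067  1.805  0.686]
t 20.37 p -0.0788 ee [ 0.5163 -0.1799  0.4281] dq [-0.126  0.931 -0.898]
```

Request:
move_arm:
  moves: [-1,0.8,-4,0,-1,0.6,-4,0,0,0,-1,0,0,0,0,0]

```text
t: 20.7
ee_pos: [0.4971, -0.1665, 0.337]
ee_rot: [0.976, 0.213, -0.05, 0.002]
wrist_force: [-0.1, -0.2, 0.8]
finger_gap: 0.0871
```

```bash
python3 -c "
from h import *
st();q()"
```

```text
t 20.7 p [ 0.4971 -0.1665  0.337 ] yaw_y -1.1413 toolz [-0.0969 -0.0256 -0.995 ] gap 0.0871 F [-0.15 -0.21  0.81] j [-4.330e-01 -1.000e-03  1.584e+00 -6.400e-02  1.637e+00  7.050e-01]
t 20.7 p -0.0773 ee [ 0.4971 -0.1665  0.337 ] dq [-0.001  0.003  0.026]
```

Request:
move_arm:
  moves: [0,0,1,0,0,0,1,0,0,0,1,0,0,0,1,0,0,0,1,0,0,0,1,0,0,0,1,0,0,0,1,0]

```text
t: 21.37
ee_pos: [0.5091, -0.1731, 0.4586]
ee_rot: [0.977, 0.212, -0.031, 0.017]
wrist_force: [-0.1, -0.0, 0.8]
finger_gap: 0.0869
```

```bash
python3 -c "
from h import *
st();q()"
```

```text
t 21.3667 p [ 0.5091 -0.1731  0.4586] yaw_y -1.1423 toolz [-0.0541 -0.046  -0.9975] gap 0.0869 F [-0.13 -0.04  0.83] j [-0.435 -0.005  1.364 -0.066  1.812  0.693]
t 21.37 p -0.0293 ee [ 0.5091 -0.1731  0.4586] dq [ 0.016 -0.383  0.265]
```

Request:
move_arm:
  moves: [-0.3,0,-4,0,-0.3,0.2,-4,0,0,0,-4,0]

```text
t: 21.62
ee_pos: [0.5138, -0.1766, 0.3703]
ee_rot: [0.977, 0.211, -0.01, 0.033]
wrist_force: [2.0, 0.2, 0.6]
finger_gap: 0.0869
```

```bash
python3 -c "
from h import *
st();q()"
```

```text
t 21.6167 p [ 0.5138 -0.1766  0.3703] yaw_y -1.1443 toolz [-0.0055 -0.0692 -0.9976] gap 0.0869 F [1.96 0.24 0.55] j [-0.437 -0.042  1.561 -0.065  1.598  0.706]
t 21.62 p 0.0244 ee [ 0.5138 -0.1766  0.3703] dq [ 0.022  0.747 -0.889]
```

Request:
move_arm:
  moves: [-1,0.5,-1,0,-1,0.5,0,0]

```text
t: 21.78
ee_pos: [0.4956, -0.1678, 0.3619]
ee_rot: [0.977, 0.211, -0.009, 0.034]
wrist_force: [-0.5, 0.4, 1.2]
finger_gap: 0.0871
```

```bash
python3 -c "
from h import *
st();q()"
```

```text
t 21.7833 p [ 0.4956 -0.1678  0.3619] yaw_y -1.145 toolz [-0.0031 -0.0704 -0.9975] gap 0.0871 F [-0.45  0.37  1.21] j [-0.436 -0.093  1.625 -0.065  1.582  0.708]
t 21.78 p 0.027 ee [ 0.4956 -0.1678  0.3619] dq [-0.322  0.256  0.032]
```

```bash
cat > kin.py <<'E'
import numpy as np
D=np.array([ # x y z j1 j2 j3 j4 j5
[.1852,.5969,.2365,1.1439,.2204,1.5265,0,1.3947],
[.4986,-.1629,.3506,-.458,-.087,1.639,-.013,1.571],
[.4907,-.1665,.2996,-.471,-.089,1.734,-.012,1.475],
[.4101,-.0229,.3051,-.235,-.377,1.962,-.017,1.53],
[.4964,-.1707,.3111,-.477,-.094,1.718,-.008,1.475],
[.4954,-.163,.3167,-.501,-.089,1.704,.049,1.513],
[.4947,-.1573,.3201,-.475,-.046,1.656,.023,1.576],
[.5061,-.1345,.3208,-.411,-.028,1.637,.002,1.582],
[.5034,-.1495,.3225,-.442,-.03,1.636,.004,1.579],
[.4905,-.1559,.3237,-.465,-.058,1.661,.006,1.58],
[.5036,-.3193,.3234,-.685,.144,1.453,-.022,1.585],
[.3758,-.0726,.3148,-.392,-.381,1.948,-.007,1.634],
[.4984,-.156,.3155,-.448,-.026,1.645,-.01,1.574],
[.496,-.1582,.4304,-.453,-.025,1.436,-.011,1.802],
[.4979,-.1612,.3139,-.456,-.02,1.643,-.012,1.574],
[.5,-.163,.4599,-.458,-.032,1.388,-.013,1.824],
[.501,-.1636,.3442,-.458,-.042,1.608,-.012,1.602],
[.5044,-.1653,.4507,-.458,-.048,1.42,-.013,1.776],
[.5014,-.1689,.4139,-.466,-.119,1.555,-.013,1.636],
[.4981,-.1672,.3671,-.466,-.119,1.639,-.013,1.562],
[.5204,-.1761,.5663,-.423,.152,1.002,-.091,2.101],
[.4971,-.1665,.337,-.433,-.001,1.584,-.064,1.637],
[.5138,-.1766,.3703,-.437,-.042,1.561,-.065,1.598]])
x,y,z,j1,j2,j3,j4,j5=D.T
r=x*np.cos(j1)+y*np.sin(j1); l=-x*np.sin(j1)+y*np.cos(j1)
print('lat',np.round(l,4))
a=j2+j3;s=a+j5
# planar: r=c0+A sin j2+B cos j2 + C sin a + D cos a + E sin s ; z = c1 + A cos j2 - B sin j2 + C cos a - D sin a + E cos s
o=np.ones_like(r);O=0*o
M=np.r_[np.c_[o,O,np.sin(j2),np.cos(j2),np.sin(a),np.cos(a),np.sin(s),np.cos(s)],np.c_[O,o,np.cos(j2),-np.sin(j2),np.cos(a),-np.sin(a),np.cos(s),-np.sin(s)]]
c,res,rk,sv=np.linalg.lstsq(M,np.r_[r,z],rcond=1e-6)
print(np.round(c,4),rk,np.round(sv,3));print(np.abs(M@c-np.r_[r,z]).max())
E
python3 kin.py
```

```text
lat [0.0786 0.0743 0.0743 0.0732 0.0763 0.095  0.0864 0.0789 0.0802 0.0806
 0.0713 0.0765 0.0753 0.0748 0.0745 0.0749 0.0748 0.0748 0.0744 0.0744
 0.053  0.0574 0.0574]
[ 0.000e+00  3.107e-01  4.119e-01 -4.000e-04  5.491e-01  5.210e-02
  3.287e-01  1.000e-03] 8 [9.561 9.561 0.633 0.633 0.415 0.415 0.14  0.14 ]
0.0007830067129139251
```

```bash
cat > dyn.py <<'E'
import numpy as np
from scipy.optimize import least_squares
L1,Fa,Fb,T,H=.4119,.5491,.0521,.3287,.3107
def fk(j):
    a=j[0]+j[1];s=a+j[2]
    return np.array([L1*np.sin(j[0])+Fa*np.sin(a)+Fb*np.cos(a)+T*np.sin(s),H+L1*np.cos(j[0])+Fa*np.cos(a)-Fb*np.sin(a)+T*np.cos(s),s])
F=np.hypot(Fa,Fb);ph=np.arctan2(Fb,Fa)
def ik(e):
    r,z,s=e; wr=r-T*np.sin(s);wz=z-H-T*np.cos(s)
    # F*sin(a+ph), F*cos(a+ph)
    d2=wr*wr+wz*wz; c=(d2-L1**2-F**2)/(2*L1*F); b=np.arccos(np.clip(c,-1,1)) # angle between links
    j2=np.arctan2(wr,wz)-np.arctan2(F*np.sin(b),L1+F*np.cos(b))
    j3=b-ph
    return np.array([j2,j3,s-j2-j3])
def row(j,v,dr,dz,P,n=10):
    w,zt,b,fr=P[0:3],P[3:6],P[6:9],P[9]
    e=fk(j); e[0]+=dr;e[1]+=dz; tg=ik(e); st=j.copy(); h=1/12/n
    j=j.copy();v=v.copy()
    for i in range(n):
        u=min(1,(i+.5)/n/max(fr,1e-3)); ref=st+(tg-st)*u
        # exact-ish: semi-implicit
        acc=w*w*(ref+b-j)-2*zt*w*v
        v=v+acc*h/(1+0); j=j+v*h
    return j,v
E
cat > fit.py <<'E'
from dyn import *
# state: t,j2,j3,j5,v2,v3,v5 ; j1 for radial projection
j1=-.46
S={ 'a':([-.1186,1.5610,1.6354],[.0067,.0348,-.0071]),
'b':([-.12267,1.62283,1.56339],[.0234,.9706,-.9632]),
'c':([-.1190,1.63917,1.56247],[-.0453,-.2652,.1101]),
'd':([-.111,1.502,1.717],[.0937,-.8323,.9097]),
'e':([-.114,1.487,1.723],[.0051,.0143,-.0304]),
'f':([-.126,1.618,1.592],[-.052,-.3385,.1182]),
'g':([-.001,1.584,1.637],[-.001,.003,.026]),
'h':([-.005,1.364,1.812],[.016,-.383,.265]),
'i':([-.042,1.561,1.598],[.022,.747,-.889]),
'k':([-.093,1.625,1.582],[-.322,.256,.032])}
rr=lambda x,y:x*np.cos(j1)+y*np.sin(j1)
C=[('a',[(0,-4)],'b'),('b',[(0,0)],'c'),('c',[(0,0),(0,4),(0,4)],'d'),('d',[(0,0)],'e'),('e',[(0,-4),(0,0),(0,-4),(0,0)],'f'),
('g',[(0,1)]*8,'h'),('h',[(rr(-.3,0),-4),(rr(-.3,.2),-4),(0,-4)],'i'),('i',[(rr(-1,.5),-1),(rr(-1,.5),0)],'k')]
def resid(P,full=False):
    out=[]
    for a,rows,b in C:
        j,v=np.array(S[a][0]),np.array(S[a][1])
        for dr,dz in rows: j,v=row(j,v,dr/100,dz/100,P)
        out.append(np.r_[(j-S[b][0])*1,(v-S[b][1])*.05])
    return np.array(out) if full else np.nan_to_num(np.concatenate(out),nan=9)
best=None
for w0 in(15,25,40):
  for fr in(.1,.6,1.):
    try:
        f=least_squares(resid,[w0]*3+[.8]*3+[0]*3+[fr],bounds=([3]*3+[.1]*3+[-.05]*3+[0.05],[90]*3+[3]*3+[.05]*3+[1.]))
    except Exception as ex: print(ex); continue
    if best is None or f.cost<best.cost: best=f
    print(w0,fr,f.cost)
P=best.x;print(np.round(P,4));print(np.round(resid(P,True),4));np.save('P.npy',P)
E
python3 fit.py
```

```text
15 0.1 0.0009802532436079213
15 0.6 0.0009886615055541385
15 1.0 0.0009886274424815325
25 0.1 0.0009802532586993822
25 0.6 0.0009904324715459198
25 1.0 0.0009886652687837575
40 0.1 0.000980267222361949
40 0.6 0.0009886291463869078
40 1.0 0.0009886787898318121
[ 2.23835e+01  2.25890e+01  3.97324e+01  1.25000e-01  2.28400e-01
  4.36500e-01 -3.00000e-04 -6.10000e-03  2.70000e-03  6.50000e-01]
[[ 0.0042 -0.0185  0.0014 -0.0013  0.0033  0.0014]
 [-0.0032  0.0022  0.0043  0.0017 -0.0046  0.003 ]
 [-0.0049 -0.0253  0.0018  0.0004 -0.0071 -0.0074]
 [ 0.0058 -0.0134 -0.003  -0.0017  0.0064 -0.0067]
 [ 0.0021 -0.0048 -0.003   0.0027 -0.0037  0.0026]
 [-0.0019  0.0148 -0.0021  0.0006  0.0031 -0.0034]
 [ 0.0038 -0.0029  0.0025  0.0026  0.0015  0.0044]
 [-0.0028 -0.0012  0.0067 -0.0019 -0.0022 -0.0001]]
```

```bash
cat > dyn2.py <<'E'
from dyn import *
def row(j,v,dr,dz,P,n=20):
    w,zt,b,fr,ff=P[0:3],P[3:6],P[6:9],P[9],P[10:13]
    cp=P[13:17]
    e=fk(j); e[0]+=dr;e[1]+=dz; tg=ik(e); st=j.copy(); h=1/12/n
    j=j.copy();v=v.copy()
    Minv=np.array([[1,cp[0],0],[cp[1],1,cp[2]],[0,cp[3],1]])
    for i in range(n):
        x=(i+.5)/n/fr; u=min(1,x); vr=(tg-st)*12/fr*(x<1)
        acc=Minv@(w*w*(st+(tg-st)*u+b-j)-2*zt*w*(v-ff*vr))
        v=v+acc*h; j=j+v*h
    return j,v
E
sed -e 's/from dyn import/from dyn2 import/' -e 's/\[w0\]\*3+.*/[w0]*3+[.8]*3+[0]*3+[fr]+[.3]*3+[0]*4,bounds=([3]*3+[.05]*3+[-.05]*3+[0.05]+[0]*3+[-.9]*4,[60]*3+[3]*3+[.05]*3+[1.]+[1.2]*3+[.9]*4))/' fit.py > fit2.py
python3 fit2.py
```

```text
15 0.1 0.0020251875550315193
15 0.6 0.0007880638010377422
15 1.0 0.0007938874940879011
25 0.1 0.0007880638003201235
25 0.6 0.0007880638017373506
25 1.0 0.0007880638018414525
40 0.1 0.0007880638022574314
40 0.6 0.0007880638025242762
40 1.0 0.0008508835235638149
[ 4.03754e+01  2.02936e+01  5.15231e+01  3.78500e-01  2.14700e-01
  3.96200e-01 -5.00000e-04 -6.40000e-03  2.50000e-03  7.60800e-01
  1.14100e-01  3.58400e-01  0.00000e+00 -5.81500e-01 -1.36600e-01
 -1.80000e-01  9.00000e-01]
[[-0.0007 -0.0147  0.002   0.0008 -0.0026 -0.0005]
 [ 0.0009  0.0005  0.0017  0.0001 -0.0004 -0.0002]
 [-0.     -0.0275  0.002  -0.0023 -0.0064 -0.0016]
 [-0.0015 -0.0099 -0.002  -0.0014  0.0031 -0.0029]
 [ 0.002  -0.0065 -0.005   0.0002  0.003  -0.0005]
 [-0.0023  0.0147 -0.002  -0.0006  0.0038 -0.002 ]
 [ 0.0016  0.0005  0.003   0.0027 -0.0006  0.0005]
 [-0.0013 -0.0027  0.0072  0.0001 -0.0023 -0.0009]]
```

Request:
move_arm:
  moves: [0,0,0,0,-0.2,0.2,-1,0,-0.2,0.2,-1,0,0,0,-1,0,0,0,-1,0,0,0,-1,0,0,0,-1,0,0,0,-1,0]

```text
t: 22.45
ee_pos: [0.4974, -0.1664, 0.3048]
ee_rot: [0.977, 0.21, 0.002, 0.043]
wrist_force: [0.1, -0.1, 0.4]
finger_gap: 0.087
```

```bash
python3 -c "
from h import *
st();q()"
```

```text
t 22.45 p [ 0.4974 -0.1664  0.3048] yaw_y -1.1463 toolz [ 0.0218 -0.0822 -0.9964] gap 0.087 F [ 0.07 -0.12  0.37] j [-0.432 -0.096  1.733 -0.066  1.45   0.721]
t 22.45 p 0.0541 ee [ 0.4974 -0.1664  0.3048] dq [ 0.057  0.204 -0.249]
```

Request:
move_arm:
  moves: [0,0,0,0.125,0,0,0,0.125,0,0,0,0.125,0,0,0,0.125,0,0,0,0.125,0,0,0,0.125,0,0,0,0.125,0,0,0,0.125,0,0,0,0.125,0,0,0,0.125,0,0,0,0.125,0,0,0,0.125]

```text
t: 23.45
ee_pos: [0.4921, -0.1638, 0.2835]
ee_rot: [0.569, 0.821, 0.022, 0.024]
wrist_force: [0.1, -0.8, -0.7]
finger_gap: 0.0872
```

```bash
python3 -c "
from h import *
st();q()"
```

```text
t 23.45 p [ 0.4921 -0.1638  0.2835] yaw_y 0.359 toolz [ 0.0643  0.0084 -0.9979] gap 0.0872 F [ 0.08 -0.79 -0.74] j [-0.498 -0.112  1.786  0.039  1.415 -0.861]
t 23.45 p 0.0525 ee [ 0.4921 -0.1638  0.2835] dq [ 0.041 -0.007  0.038]
```

Request:
move_arm:
  moves: [0,0,0,0.125,0,0,0,0.125,0,0,0,0.125,0,0,0,0.125,0,0,0,0.125,0,0,0,0.125,0,0,0,0.125,0,0,0,0.125,0,0,0,0.125,0,0,0,0.125,0,0,0,0.125,0,0,0,0.125]

```text
t: 24.45
ee_pos: [0.4875, -0.1628, 0.2665]
ee_rot: [-0.143, 0.989, 0.032, -0.005]
wrist_force: [-0.2, 0.3, -0.6]
finger_gap: 0.0871
```

```bash
python3 -c "
from h import *
st();q()"
```

```text
t 24.45 p [ 0.4875 -0.1628  0.2665] yaw_y 1.8578 toolz [-0.0198  0.0623 -0.9979] gap 0.0871 F [-0.21  0.31 -0.64] j [-0.505 -0.034  1.744  0.045  1.479 -2.368]
t 24.45 p -0.0477 ee [ 0.4875 -0.1628  0.2665] dq [ 0.08  -0.045  0.053]
```

Request:
move_arm:
  moves: [0,0,1,0.08,0,0,1,0.07,0,0,1,0,0,0,1,0,0,0,1,0,0,0,1,0,0,0,1,0]

```text
t: 25.03
ee_pos: [0.4845, -0.1614, 0.3311]
ee_rot: [-0.219, 0.975, 0.036, -0.013]
wrist_force: [0.7, -0.5, 0.5]
finger_gap: 0.0868
```

```bash
python3 -c "
from h import *
s,R=st();q();print(R[:,2]@R[:,1]*0, R[2,1])"
```

```text
t 25.0333 p [ 0.4845 -0.1614  0.3311] yaw_y 2.0132 toolz [-0.0419  0.0647 -0.997 ] gap 0.0868 F [ 0.65 -0.49  0.52] j [-0.5   -0.053  1.643  0.037  1.619 -2.513]
t 25.03 p -0.0679 ee [ 0.4845 -0.1614  0.3311] dq [-0.041 -0.201  0.241]
-0.0 0.0764612070301991
```

Request:
move_arm:
  moves: [0.3,0,-4,0,0.3,0,-4,0]

```text
t: 25.2
ee_pos: [0.4965, -0.1648, 0.2641]
ee_rot: [-0.219, 0.975, 0.028, -0.004]
wrist_force: [0.6, -0.1, -1.2]
finger_gap: 0.0869
```

```bash
python3 -c "
from h import *
s,R=st();q();print(R[2,1])"
```

```text
t 25.2 p [ 0.4965 -0.1648  0.2641] yaw_y 2.0119 toolz [-0.0202  0.0532 -0.9984] gap 0.0869 F [ 0.56 -0.13 -1.16] j [-0.495 -0.013  1.727  0.037  1.47  -2.511]
t 25.2 p -0.0432 ee [ 0.4965 -0.1648  0.2641] dq [ 0.274  0.454 -0.887]
0.05672469733990865
```

Request:
move_arm:
  moves: [0,0,0,0,0,0,1,0,0,0,1,0,0,0,1,0,0,0,1,0,0,0,1,0,0,0,1,0,0,0,1,0,0,0,1,0,0,0,1,0]

```text
t: 26.03
ee_pos: [0.4955, -0.1645, 0.3693]
ee_rot: [-0.217, 0.976, 0.027, -0.003]
wrist_force: [-0.2, -0.5, 0.1]
finger_gap: 0.0872
```

```bash
python3 -c "
from h import *
s,R=st();q();print(R[2,1])"
```

```text
t 26.0333 p [ 0.4955 -0.1645  0.3693] yaw_y 2.0094 toolz [-0.0176  0.0518 -0.9985] gap 0.0872 F [-0.19 -0.46  0.13] j [-0.495 -0.054  1.574  0.037  1.662 -2.502]
t 26.03 p -0.0401 ee [ 0.4955 -0.1645  0.3693] dq [-0.025 -0.231  0.246]
0.05437988518178566
```

Request:
move_arm:
  moves: [0,0,-4,0,-0.3,0,-4,0,-0.3,0,-3,0]

```text
t: 26.28
ee_pos: [0.4957, -0.1676, 0.2725]
ee_rot: [-0.218, 0.976, 0.019, 0.007]
wrist_force: [-0.0, 0.7, 0.5]
finger_gap: 0.0872
```

```bash
python3 -c "
from h import *
s,R=st();q();print(R[2,1])"
```

```text
t 26.2833 p [ 0.4957 -0.1676  0.2725] yaw_y 2.0105 toolz [ 0.0059  0.0393 -0.9992] gap 0.0872 F [-0.04  0.71  0.48] j [-0.501 -0.041  1.739  0.038  1.457 -2.515]
t 26.28 p -0.0138 ee [ 0.4957 -0.1676  0.2725] dq [ 0.088  0.563 -0.677]
0.033065779995535394
```

Request:
move_arm:
  moves: [-0.2,0.2,-2,0,-0.2,0.2,-1.5,0,0,0,-1.5,0]

```text
t: 26.53
ee_pos: [0.4894, -0.1626, 0.2179]
ee_rot: [-0.218, 0.976, 0.02, 0.005]
wrist_force: [0.4, -0.1, 0.8]
finger_gap: 0.0871
```

```bash
python3 -c "
from h import *
s,R=st();q();print(R[2,1])"
```

```text
t 26.5333 p [ 0.4894 -0.1626  0.2179] yaw_y 2.0101 toolz [ 9.000e-04  4.190e-02 -9.991e-01] gap 0.0871 F [ 0.42 -0.14  0.84] j [-0.498 -0.017  1.819  0.038  1.359 -2.516]
t 26.53 p -0.0194 ee [ 0.4894 -0.1626  0.2179] dq [ 0.156  0.212 -0.362]
0.03752641972972284
```

Request:
move_arm:
  moves: [0.1,0,-1.5,0,0,0,-1,0,0,0,0,0]

```text
t: 26.78
ee_pos: [0.4885, -0.1615, 0.189]
ee_rot: [-0.218, 0.976, 0.023, 0.002]
wrist_force: [-1.5, -0.5, -0.2]
finger_gap: 0.0871
```

```bash
python3 -c "
from h import *
s,R=st();q();print(R[2,1]);print(np.round(s['ee_pos']-.005*R[:,2],4))
snap('side','side2')
a=cv2.imread('pics/side2.png')[200:360,280:480]
cv2.imwrite('pics/s2c.png',cv2.resize(a,None,fx=3.7,fy=3.7,interpolation=cv2.INTER_CUBIC))"
```

```text
t 26.7833 p [ 0.4885 -0.1615  0.189 ] yaw_y 2.0098 toolz [-0.0051  0.0451 -0.999 ] gap 0.0871 F [-1.53 -0.53 -0.22] j [-0.497  0.011  1.847  0.039  1.31  -2.517]
t 26.78 p -0.0262 ee [ 0.4885 -0.1615  0.189 ] dq [-0.004 -0.018  0.025]
0.043020754092605064
[ 0.4885 -0.1618  0.194 ]
```

View pics/s2c.png

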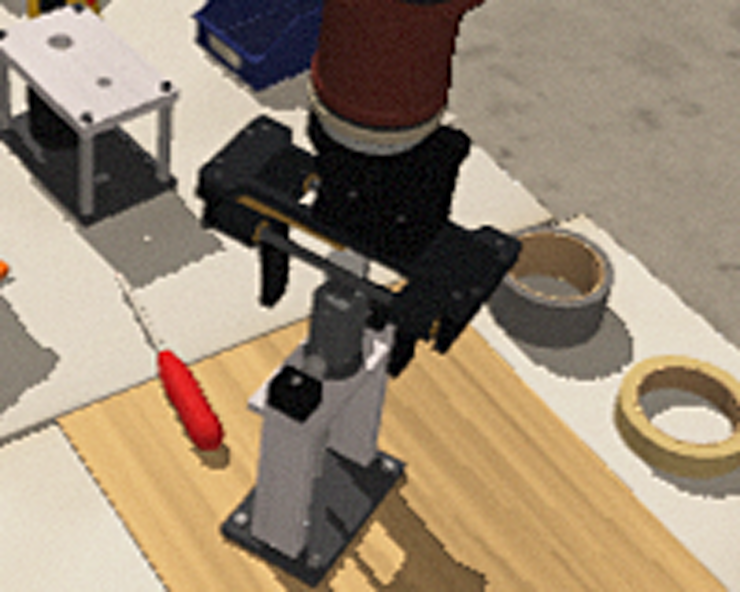

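Request:
move_arm:
  moves: [0.2,-0.2,0,0,0,0,0,0,0,0,0,0,0,0,0,0,0,0,0,0,0,0,0,0]
  fingers: 0

```text
t: 27.33
ee_pos: [0.4941, -0.1657, 0.1958]
ee_rot: [-0.218, 0.976, 0.02, 0.006]
wrist_force: [0.1, 0.9, -0.1]
finger_gap: 0.0551
```

```bash
python3 -c "
from h import *
s,R=st();q();print(R[2,1])"
```

```text
t 27.3333 p [ 0.4941 -0.1657  0.1958] yaw_y 2.01 toolz [ 0.0031  0.0407 -0.9992] gap 0.0551 F [ 0.11  0.93 -0.13] j [-0.499  0.013  1.831  0.038  1.314 -2.518]
t 27.33 p -0.0169 ee [ 0.4941 -0.1657  0.1958] dq [-0.007 -0.007  0.003]
0.0355089602395398
```

Request:
move_arm:
  moves: [-0.3,0.2,-0.7,0,0,0,-0.1,0,0,0,-0.1,0,0,0,-0.1,0]

```text
t: 27.67
ee_pos: [0.4909, -0.1633, 0.1857]
ee_rot: [-0.218, 0.976, 0.019, 0.006]
wrist_force: [-2.3, 2.2, 10.8]
finger_gap: 0.0289
```

```bash
python3 -c "
from h import *
s,R=st();q();print(R[2,1])"
```

```text
t 27.6667 p [ 0.4909 -0.1633  0.1857] yaw_y 2.01 toolz [ 0.0039  0.0406 -0.9992] gap 0.0289 F [-2.31  2.21 10.84] j [-0.498  0.013  1.851  0.039  1.293 -2.519]
t 27.67 p -0.0162 ee [ 0.4909 -0.1633  0.1857] dq [ 0.001  0.004 -0.013]
0.03513814481830127
```

Request:
move_arm:
  moves: [0,0,0,0,0,0,1.5,0,0,0,1.5,0,0,0,1.5,0]

```text
t: 28.0
ee_pos: [0.4884, -0.1615, 0.2255]
ee_rot: [-0.218, 0.976, 0.023, 0.003]
wrist_force: [3.4, -3.2, -4.8]
finger_gap: 0.0282
```

```bash
python3 -c "
from h import *
s,R=st();q();print(R[2,1])"
```

```text
t 28.0 p [ 0.4884 -0.1615  0.2255] yaw_y 2.0098 toolz [-0.0032  0.0455 -0.999 ] gap 0.0282 F [ 3.42 -3.17 -4.83] j [-0.498 -0.023  1.81   0.039  1.379 -2.515]
t 28.0 p -0.0247 ee [ 0.4884 -0.1615  0.2255] dq [-0.142 -0.203  0.336]
0.042595096828780384
```

Through the catches; keep rising.

Request:
move_arm:
  moves: [0,0,2,0,0,0,2,0,0,0,2,0,0,0,2,0,0,0,1.5,0,0,0,0,0]

```text
t: 28.5
ee_pos: [0.4909, -0.1646, 0.3236]
ee_rot: [-0.217, 0.976, 0.018, 0.006]
wrist_force: [0.3, -0.0, -0.5]
finger_gap: 0.0283
```

```bash
python3 -c "
from h import *
s,R=st();q();print(R[2,1])
for n in('side','top'): snap(n,n+'3')
a=cv2.imread('pics/side3.png')[170:350,270:470]
cv2.imwrite('pics/s3c.png',cv2.resize(a,None,fx=3.3,fy=3.3,interpolation=cv2.INTER_CUBIC))"
```

```text
t 28.5 p [ 0.4909 -0.1646  0.3236] yaw_y 2.0087 toolz [ 0.0041  0.0384 -0.9993] gap 0.0283 F [ 0.3  -0.02 -0.52] j [-0.499 -0.076  1.678  0.036  1.554 -2.508]
t 28.5 p -0.0148 ee [ 0.4909 -0.1646  0.3236] dq [ 0.012  0.033 -0.033]
0.03303537401468786
```

View pics/s3c.png

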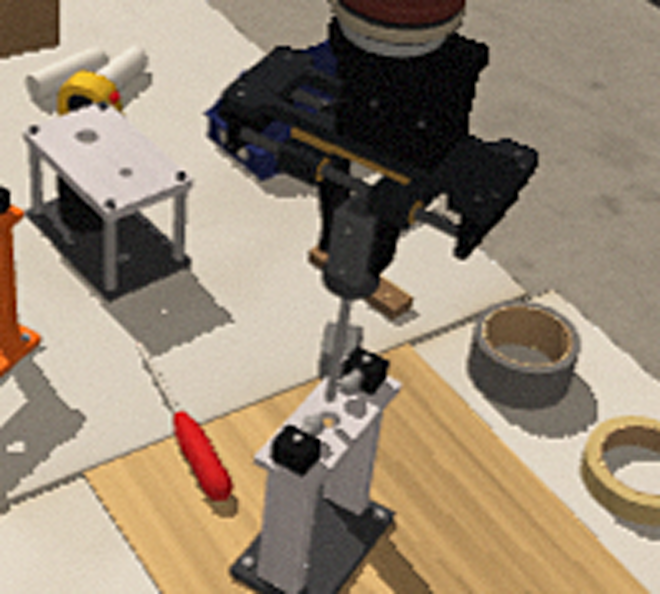

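```bash
python3 -c "
from h import *
s,R=st();ee=s['ee_pos']
for nm,d in(('vert',np.array([0,0,-1.])),('tool',R[:,2])):
    for n in('side','top'):
        print(nm,n,'tip',proj(n,ee+d*.1557),'stemtop',proj(n,ee+d*.0357))
a=cv2.imread('pics/side3.png')[225:305,340:420];b=cv2.imread('pics/top3.png')[180:320,340:520]
cv2.imwrite('pics/s3d.png',cv2.resize(a,None,fx=7,fy=7,interpolation=cv2.INTER_CUBIC))
cv2.imwrite('pics/t3d.png',cv2.resize(b,None,fx=4,fy=4,interpolation=cv2.INTER_CUBIC))"
```

```text
t 28.6 p [ 0.4898 -0.1639  0.3202] yaw_y 2.0087 toolz [ 0.      0.0406 -0.9992] gap 0.028 F [-0.25 -0.05 -3.04] j [-0.499 -0.074  1.682  0.036  1.553 -2.508]
vert side tip [[370.46613626 292.8421218 ]] stemtop [[375.42477145 255.81509483]]
vert top tip [[433.13893434 240.15524147]] stemtop [[446.81408283 230.59061829]]
tool side tip [[369.01935373 291.13312492]] stemtop [[375.06161182 255.4279356 ]]
tool top tip [[430.15652841 240.06088229]] stemtop [[446.04851717 230.56626882]]
```

View pics/s3d.png

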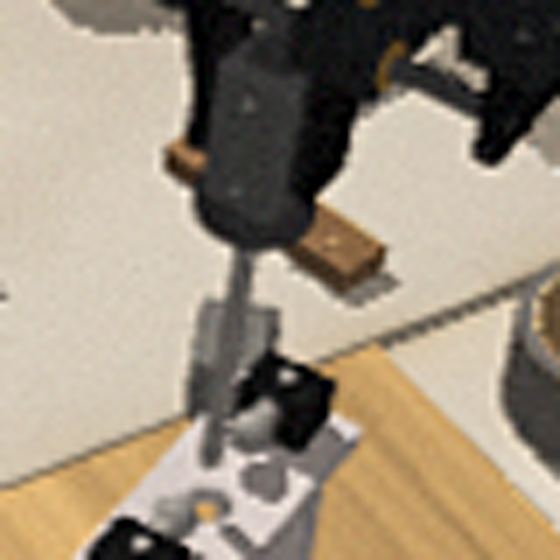

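View pics/t3d.png

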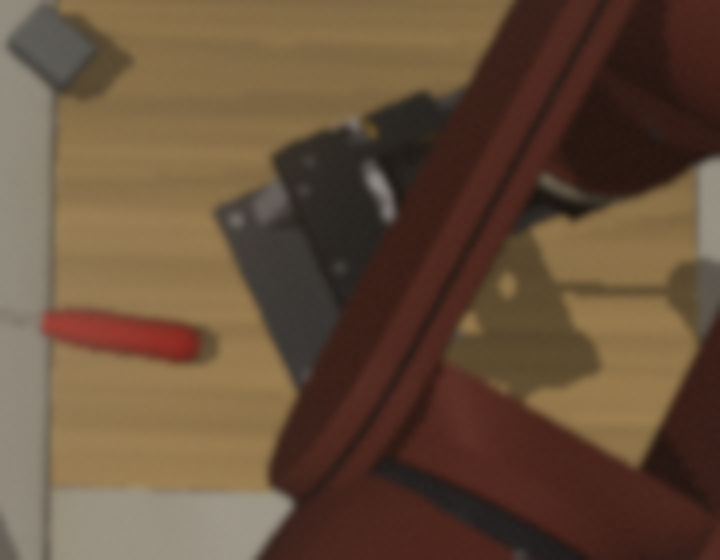

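Request:
move_arm:
  moves: [0.1,1.5,0.2,0,0.2,3,0,0,0.2,3,0,0,0.2,3,0,0,0.2,3,0,0,0.2,3,0,0,0.2,3,0,0,0.2,3,0,0]

```text
t: 29.27
ee_pos: [0.4973, 0.0654, 0.3037]
ee_rot: [-0.211, 0.977, 0.024, -0.007]
wrist_force: [0.4, 0.5, -1.9]
finger_gap: 0.0283
```

```bash
python3 -c "
from h import *
s,R=st();q();print(R[2,1])"
```

```text
t 29.2667 p [0.4973 0.0654 0.3037] yaw_y 1.9962 toolz [-0.0246  0.0444 -0.9987] gap 0.0283 F [ 0.38  0.51 -1.87] j [-0.055 -0.1    1.738  0.043  1.531 -2.054]
t 29.27 p -0.0271 ee [0.4973 0.0654 0.3037] dq [ 0.143 -0.077 -0.059]
0.05059076872394837
```

Request:
move_arm:
  moves: [0.2,3,0.5,0,0.2,3,0.5,0,0.3,3,0.4,0,0.3,3,0.3,0,0.3,3,0.3,0,0.3,2.5,0.2,0,0.2,1.5,0,0]

```text
t: 29.85
ee_pos: [0.5067, 0.2673, 0.3085]
ee_rot: [-0.212, 0.977, 0.025, -0.02]
wrist_force: [-1.0, -1.4, -1.9]
finger_gap: 0.0283
```

```bash
python3 -c "
from h import *
s,R=st();q();print(R[2,1])"
```

```text
t 29.85 p [0.5067 0.2673 0.3085] yaw_y 1.9978 toolz [-0.05    0.0411 -0.9979] gap 0.0283 F [-0.98 -1.38 -1.87] j [ 0.316  0.079  1.551  0.055  1.546 -1.685]
t 29.85 p -0.0349 ee [0.5067 0.2673 0.3085] dq [ 0.268 -0.221 -0.014]
0.05817335602845734
```

Request:
move_arm:
  moves: [0.3,1.5,0.3,0,0,0.5,0,0,0,0,0,0]

```text
t: 30.1
ee_pos: [0.5065, 0.2912, 0.3036]
ee_rot: [-0.214, 0.976, 0.025, -0.026]
wrist_force: [-0.2, 0.3, -1.6]
finger_gap: 0.0281
```

```bash
python3 -c "
from h import *
s,R=st();q();print(R[2,1])"
```

```text
t 30.1 p [0.5065 0.2912 0.3036] yaw_y 2.0022 toolz [-0.0611  0.0378 -0.9974] gap 0.0281 F [-0.24  0.25 -1.59] j [ 0.355  0.116  1.521  0.057  1.549 -1.651]
t 30.1 p -0.0443 ee [0.5065 0.2912 0.3036] dq [ 0.022  0.016 -0.007]
0.059898990936670414
```

Request:
move_arm:
  moves: [0,0,1,0,0,0,1,0,0,0,1,0,0,0,1,0,0,0,1,0,0,0,1,0]

```text
t: 30.6
ee_pos: [0.5046, 0.2865, 0.3641]
ee_rot: [-0.213, 0.976, 0.024, -0.03]
wrist_force: [0.2, -0.7, -2.5]
finger_gap: 0.0283
```

```bash
python3 -c "
from h import *
s,R=st();q();print(R[2,1])"
```

```text
t 30.6 p [0.5046 0.2865 0.3641] yaw_y 1.9981 toolz [-0.0687  0.0334 -0.9971] gap 0.0283 F [ 0.17 -0.67 -2.5 ] j [ 0.349  0.098  1.43   0.055  1.667 -1.647]
t 30.6 p -0.0531 ee [0.5046 0.2865 0.3641] dq [-0.032 -0.224  0.241]
0.058962128337941844
```

Request:
move_arm:
  moves: [0,0,-3,0,0,0,-3,0]

```text
t: 30.77
ee_pos: [0.5098, 0.2875, 0.3176]
ee_rot: [-0.212, 0.977, 0.025, -0.019]
wrist_force: [-0.7, 0.6, -3.2]
finger_gap: 0.0284
```

```bash
python3 -c "
from h import *
s,R=st();q();print(R[2,1])"
```

```text
t 30.7667 p [0.5098 0.2875 0.3176] yaw_y 1.9982 toolz [-0.0473  0.0413 -0.998 ] gap 0.0284 F [-0.68  0.62 -3.23] j [ 0.348  0.103  1.509  0.055  1.56  -1.653]
t 30.77 p -0.0305 ee [0.5098 0.2875 0.3176] dq [ 0.043  0.447 -0.632]
0.05718897709859316
```

Request:
move_arm:
  moves: [0,0,0.5,0,0,0,1,0,0,0,1,0,0,0,1,0]

```text
t: 31.1
ee_pos: [0.5079, 0.2858, 0.3537]
ee_rot: [-0.211, 0.977, 0.025, -0.022]
wrist_force: [-0.3, 0.1, -1.7]
finger_gap: 0.0284
```

```bash
python3 -c "
from h import *
s,R=st();q();print(R[2,1])"
```

```text
t 31.1 p [0.5079 0.2858 0.3537] yaw_y 1.9963 toolz [-0.0544  0.0386 -0.9978] gap 0.0284 F [-0.29  0.07 -1.71] j [ 0.346  0.094  1.453  0.055  1.633 -1.649]
t 31.1 p -0.038 ee [0.5079 0.2858 0.3537] dq [-0.038 -0.242  0.256]
0.05761787882689741
```

Request:
move_arm:
  moves: [0,0,-3.5,0,0,0,-3,0]

```text
t: 31.27
ee_pos: [0.5143, 0.2881, 0.3055]
ee_rot: [-0.212, 0.977, 0.026, -0.009]
wrist_force: [0.2, -0.7, -3.6]
finger_gap: 0.0288
```

```bash
python3 -c "
from h import *
s,R=st();q();print(R[2,1])"
```

```text
t 31.2667 p [0.5143 0.2881 0.3055] yaw_y 1.9978 toolz [-0.0297  0.0478 -0.9984] gap 0.0288 F [ 0.22 -0.71 -3.56] j [ 0.346  0.102  1.532  0.055  1.519 -1.655]
t 31.27 p -0.0118 ee [0.5143 0.2881 0.3055] dq [ 0.05   0.371 -0.607]
0.05576611832119729
```

Request:
move_arm:
  moves: [0,0,0.5,0,0,0,1,0,0,0,1,0,0,0,1,0]

```text
t: 31.6
ee_pos: [0.5138, 0.288, 0.3466]
ee_rot: [-0.212, 0.977, 0.026, -0.01]
wrist_force: [0.1, -0.3, -0.9]
finger_gap: 0.0285
```

```bash
python3 -c "
from h import *
s,R=st();q();print(R[2,1])"
```

```text
t 31.6 p [0.5138 0.288  0.3466] yaw_y 1.9977 toolz [-0.031   0.0474 -0.9984] gap 0.0285 F [ 0.11 -0.33 -0.87] j [ 0.346  0.09   1.47   0.055  1.595 -1.651]
t 31.6 p -0.013 ee [0.5138 0.288  0.3466] dq [-0.046 -0.25   0.261]
0.055949066044133494
```

Request:
move_arm:
  moves: [0,0,-3.5,0,0,0,-2.5,0,0,0,0,0,0,0,0,0]

```text
t: 31.93
ee_pos: [0.5203, 0.2905, 0.3061]
ee_rot: [-0.212, 0.977, 0.028, 0.003]
wrist_force: [0.0, 0.4, -1.6]
finger_gap: 0.0282
```

```bash
python3 -c "
from h import *
s,R=st();q();print(R[2,1])
for n in('side','top'): snap(n,n+'4')
s,R=st();ee=s['ee_pos']
a=cv2.imread('pics/side4.png')[130:270,240:380];b=cv2.imread('pics/top4.png')[160:300,140:340]
cv2.imwrite('pics/s4c.png',cv2.resize(a,None,fx=5,fy=5,interpolation=cv2.INTER_CUBIC)[:600])
cv2.imwrite('pics/t4c.png',cv2.resize(b,None,fx=4,fy=4,interpolation=cv2.INTER_CUBIC))
for nm,d in(('vert',np.array([0,0,-1.])),('tool',R[:,2])):
    for n in('side','top'):
        print(nm,n,'tip',proj(n,ee+d*.1557),'stemtop',proj(n,ee+d*.0357))
"
```

```text
t 31.9333 p [0.5203 0.2905 0.3061] yaw_y 1.9994 toolz [-0.0057  0.0568 -0.9984] gap 0.0282 F [ 0.05  0.38 -1.58] j [ 0.346  0.098  1.536  0.056  1.494 -1.657]
t 31.93 p 0.0138 ee [0.5203 0.2905 0.3061] dq [-0.004 -0.014  0.012]
0.05401075744609109
t 32.0333 p [0.5205 0.2906 0.3062] yaw_y 1.9995 toolz [-0.0049  0.0571 -0.9984] gap 0.0284 F [ 0.41 -0.37 -1.56] j [ 0.346  0.097  1.536  0.056  1.494 -1.657]
vert side tip [[297.95383985 200.53870707]] stemtop [[297.48657052 167.4190185 ]]
vert top tip [[220.96752255 221.32304041]] stemtop [[209.48910984 209.77407379]]
tool side tip [[296.48905829 199.13746958]] stemtop [[297.13069304 167.11020156]]
tool top tip [[216.82229624 221.53919125]] stemtop [[208.42689516 209.82873822]]
```

View pics/s4c.png

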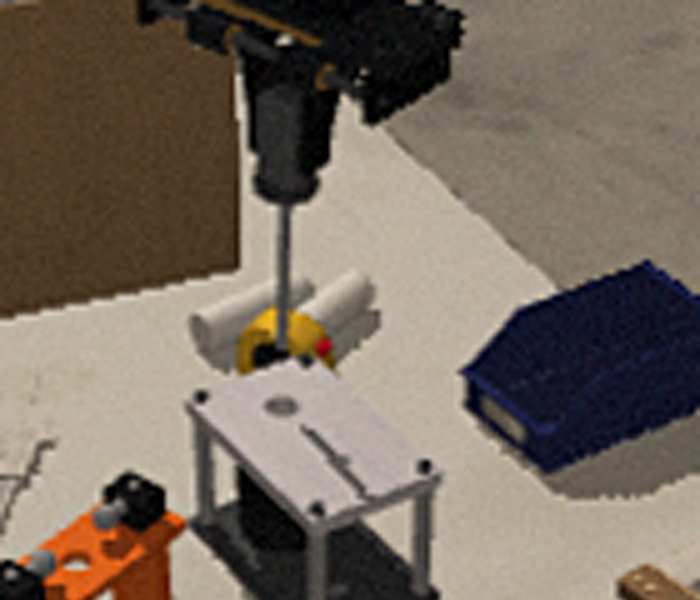

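View pics/t4c.png

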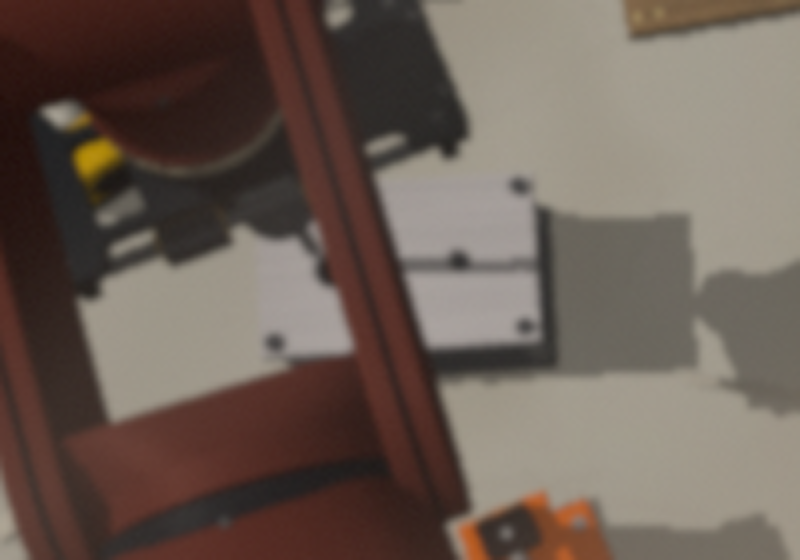

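```bash
python3 -c "
from h import *
a=cv2.imread('pics/side4.png')[160:215,270:325];b=cv2.imread('pics/top4.png')[205:240,200:240]
a=cv2.resize(a,None,fx=10,fy=10,interpolation=cv2.INTER_CUBIC);b=cv2.resize(b,None,fx=14,fy=14,interpolation=cv2.INTER_CUBIC)
b=cv2.convertScaleAbs(b,alpha=1.8)
cv2.imwrite('pics/s4e.png',a);cv2.imwrite('pics/t4e.png',b)
# stem centre per row in side
g=cv2.cvtColor(cv2.imread('pics/side4.png'),cv2.COLOR_BGR2GRAY).astype(float)
for y in range(170,200,2): print(y,g[y,288:306].astype(int))
"
```

```text
170 [162 185 188 193 172 114  81  57  39  29  33  65  86 110 177 193 186 178]
172 [166 186 180 180 184 187 193 154  84  60 140 187 187 184 186 182 179 177]
174 [164 188 186 181 181 179 188 151  79  48 165 185 186 181 182 182 180 184]
176 [164 186 183 178 184 183 188 145  82  52 164 186 182 182 182 175 178 187]
178 [162 187 176 181 180 176 189 130  76  48 161 182 181 179 179 181 182 182]
180 [166 191 181 178 180 182 190 126  66  75 162 183 178 177 178 178 182 177]
182 [163 193 182 178 176 183 191 129  69  76 170 185 184 182 175 178 178 179]
184 [191 180 180 179 179 183 189 127  65  77 178 190 182 185 179 182 182 178]
186 [179 177 178 183 186 205 210 146  69  75 154 165 151 127 162 182 177 181]
188 [190 201 204 195 179 174 176 118  74  68 110 119 108 102 104 181 205 209]
190 [185 171 160 148 135 121 123  84  64  77 102 102 122 177 212 203 194 174]
192 [135 126 112 115 129 165 181 117  65  97 120 180 177 181 191 175 153 145]
194 [109 119 126 162 173 179 176 113  57  91 144 152 138 132 125 109 107 105]
196 [109  98  89  90  86  92 158 111  63 107 145 139 133 129 123 117  95  98]
198 [ 85  95  90  93  59  62  54  66  74  79  98 122 124 114  99  83  63  59]
```

View pics/t4e.png

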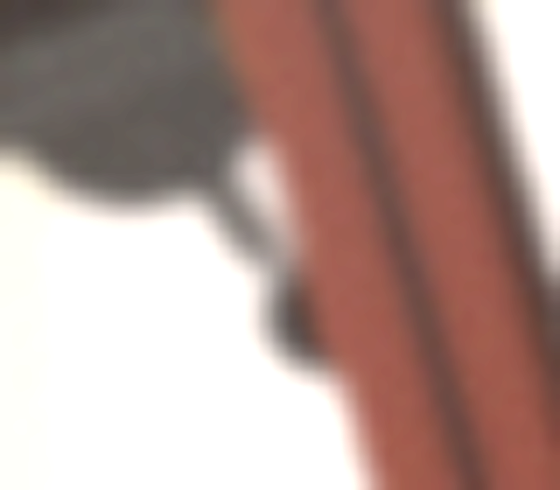

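View pics/s4e.png

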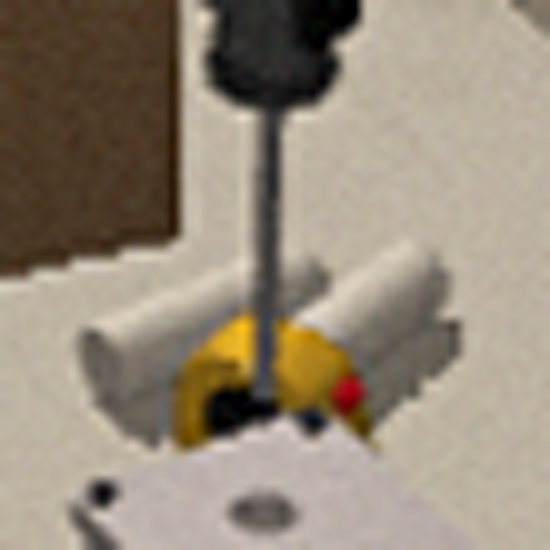

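```bash
python3 -c "
from h import *
g=cv2.cvtColor(cv2.imread('pics/side3.png'),cv2.COLOR_BGR2GRAY).astype(int)
for y in range(256,296,2): print(y,g[y,362:386])
"
```

```text
256 [207 212 208 210 217 190 103  23  31  33  37  39  40  38  50  53  52  44
  38  34  35  33  38 100]
258 [205 209 206 209 203 212 220 176  94  37  25  24  37  40  32  41  38  33
  36  37  34  59 109 112]
260 [203 208 209 205 207 209 209 211 214 225 211 109  47  47  49  64  84 100
  66  46  58  63 109 124]
262 [203 209 208 208 202 209 207 207 206 211 202 120  74  81 159 213 216 215
 224 157  74  49  49  53]
264 [207 205 205 201 207 207 207 208 206 213 173  94  83  76 196 213 209 207
 213 214 223 173 129  75]
266 [206 207 207 206 206 208 213 205 209 221 153  81  78 105 189 215 206 205
 203 206 204 205 208 220]
268 [203 205 205 205 208 212 184 122 109 116  89  84  79 112 148 175 177 196
 207 206 200 199 201 203]
270 [204 210 205 207 208 213 131 112 123 110  86  87  80 118 122 120  97 105
 192 210 202 200 205 201]
272 [206 205 203 208 210 197 129 119 124  97  85  90  89 108 120 125  82  70
 183 206 204 199 202 197]
274 [205 203 203 207 212 150 113 123 127  92  93  91 104 117 128 127  71 139
 203 208 198 195 197 197]
276 [207 203 204 209 214 137 109 128 110  91  87  86 121 125  83  30  
[... 259 characters left out ...]
 142  67  56  67  88  87  92  62   8   0  60 132 122  48
  19  16  24  22  18  14]
284 [196 188 168 140 107  70 143 136  94  84  82  83 165 182 168 147 122  77
  32   6  11  19  13   5]
286 [123 153 159 154 189 217 208 122  74  81  90 114 130 129 129 110  83  30
   2   1  21   8   7  58]
288 [162 166 173 212 213 216 168  96  80 100 146 104  79  82  88  79  85  63
  37   1   7  13 107 124]
290 [174 205 211 204 205 213 153  84  72 127 204 220 224 191 213 231 156 115
 117 124 126 123 117 119]
292 [206 205 204 208 205 214 218 194 213 217 220 220 149 104 109 113 114 111
 106 206 171 138 120 113]
294 [205 209 204 209 208 188 176 181 190 199 211 217 165 107 108 111 116 112
 102 194 224 217 180 118]
```

Request:
move_arm:
  moves: [0,0,0,0.12,0,0,0.3,0.12,0,0,0.3,0.12,0,0,0.5,0.12,0,0,0.7,0.12,0,0,1,0.12,0,0,1,0.1]

```text
t: 32.62
ee_pos: [0.5227, 0.2914, 0.3581]
ee_rot: [-0.597, 0.802, 0.028, -0.003]
wrist_force: [0.9, 0.3, -1.9]
finger_gap: 0.0282
```

```bash
cat >> h.py <<'E'
# probe axis (down) in tool frame: flush in jaw (y), vertical at grip in cross
from scipy.spatial.transform import Rotation as Ro
Rg=Ro.from_quat([-0.218,0.976,0.019,0.006]).as_matrix()
_d=Rg.T@np.array([0,0,-1.]); 
dA=np.array([_d[0],0,np.sqrt(1-_d[0]**2)])   # flush
dB=np.array([0,0,1.])                         # fully tool aligned
def pr():
    s=arm.get_state();R=Ro.from_quat(s['ee_rot']).as_matrix();ee=s['ee_pos'];j=s['joints']
    for n,d in(('A',dA),('B',dB)):
        D=R@d; print(n,'probe tilt',np.round(D[:2],4),'tip',np.round(ee+.1557*D,4),'at z.11',np.round((ee+D*(ee[2]-.11)/-D[2])[:2],4))
    print('j6',round(j[5],3),'yaw',round(np.arctan2(R[1,1],R[0,1]),3))
E
python3 -c "
from h import *
q();pr()"
```

```text
t 32.62 p -0.0226 ee [0.5227 0.2914 0.3581] dq [ 0.023 -0.293  0.312]
A probe tilt [-0.0447  0.0218] tip [0.5157 0.2948 0.2026] at z.11 [0.5116 0.2968]
B probe tilt [-0.039  0.041] tip [0.5166 0.2978 0.2026] at z.11 [0.513  0.3016]
j6 -2.501 yaw 2.852
```

Request:
move_arm:
  moves: [0,0,-3.5,0,0,0,-2.5,0,0,0,0,0]

```text
t: 32.87
ee_pos: [0.5271, 0.2931, 0.3097]
ee_rot: [-0.6, 0.8, 0.025, 0.006]
wrist_force: [-1.0, -0.7, -2.5]
finger_gap: 0.0289
```

```bash
cat >> h.py <<'E'
def stem(n,y0,y1,x0,x1,bgmin=25):
    pass
E
python3 -c "
from h import *
q();pr()
for n in('side','top'): snap(n,n+'5')
q();pr()
s=arm.get_state();R=Ro.from_quat(s['ee_rot']).as_matrix();ee=s['ee_pos']
for nm,d in(('V',R.T@np.array([0,0,-1.])),('A',dA),('B',dB)):
    D=R@d
    for n in('side','top'):
        print(nm,n,'tip',proj(n,ee+D*.1557).round(1),'stemtop',proj(n,ee+D*.0357).round(1))
a=cv2.imread('pics/side5.png')[140:220,270:330];b=cv2.imread('pics/top5.png')[195:245,190:250]
cv2.imwrite('pics/s5.png',cv2.resize(a,None,fx=7,fy=7,interpolation=cv2.INTER_CUBIC));cv2.imwrite('pics/t5.png',cv2.convertScaleAbs(cv2.resize(b,None,fx=10,fy=10,interpolation=cv2.INTER_CUBIC),alpha=1.8))
g=cv2.cvtColor(cv2.imread('pics/side5.png'),cv2.COLOR_BGR2GRAY).astype(int)
for y in range(160,206,3): print(y,g[y,286:308])
"
```

```text
t 32.87 p -0.0042 ee [0.5271 0.2931 0.3097] dq [-0.023 -0.062  0.059]
A probe tilt [-0.0272  0.0281] tip [0.5228 0.2975 0.1541] at z.11 [0.5216 0.2988]
B probe tilt [-0.0216  0.0473] tip [0.5237 0.3005 0.1542] at z.11 [0.5228 0.3026]
j6 -2.513 yaw 2.859
t 32.97 p -0.0002 ee [0.5281 0.2936 0.3133] dq [-0.01  -0.027 -0.001]
A probe tilt [-0.0234  0.0296] tip [0.5244 0.2982 0.1577] at z.11 [0.5233 0.2996]
B probe tilt [-0.0178  0.0488] tip [0.5253 0.3012 0.1578] at z.11 [0.5245 0.3035]
j6 -2.512 yaw 2.859
V side tip [[299.6 197.6]] stemtop [[299.3 164.3]]
V top tip [[219.2 217.2]] stemtop [[207.4 205.1]]
A side tip [[298.  197.1]] stemtop [[298.9 164.2]]
A top tip [[216.9 218.8]] stemtop [[206.9 205.5]]
B side tip [[297.8 196.6]] stemtop [[298.8 164.1]]
B top tip [[215.6 218.4]] stemtop [[206.5 205.4]]
160 [ 58  61 160 186 181 164  64   2   8  29  47  43  46  46  42  37  50  38
  43  65  51 124]
163 [ 57  60 161 180 176 182 163  87  41  44  46  41  47  56  55  47  37  45
  25  63 166 186]
166 [ 56  40 159 185 177 183 144  57  12  20  27  28  31  32  24  31  23  23
   6  90 169 186]
169 
[... 530 characters left out ...]
1 172 187 185 183
 180 175 178 182]
187 [177 181 181 181 186 204 208 193 182 175 178 105  64  72 115 111 114 163
 182 207 208 197]
190 [198 192 181 169 159 149 136 124 116 113 116  83  70  77 117 178 213 202
 191 174 166 146]
193 [134 121 116 117 117 133 163 171 171 167 174 114  61  83 131 133 161 156
 142 119 112 107]
196 [113 111 107 104  93  89  87  95 110 131 139  95  64  98 130 136 126 109
  92  93  92  86]
199 [100  93  89  95  77  32   0   3  13  22  57  76  91 101 100 102  75  68
  56  44  77 100]
202 [ 99  89  80  86  48   0   1  20  62 101 110 181 205 152  58  18  78 153
 131  73  56  93]
205 [192 172 166 183 195 187 184 181 183 178 183 182 185 182 180 183 183 179
 184 181 182 153]
```

View pics/s5.png

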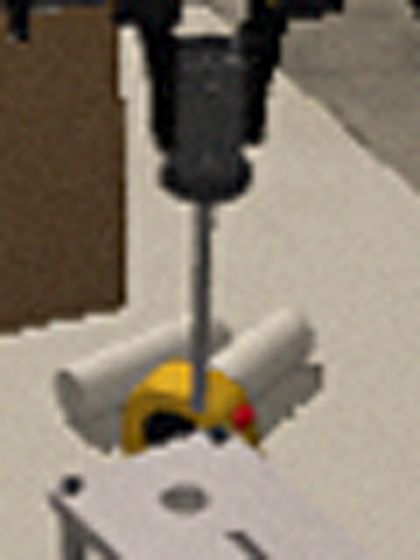

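View pics/t5.png

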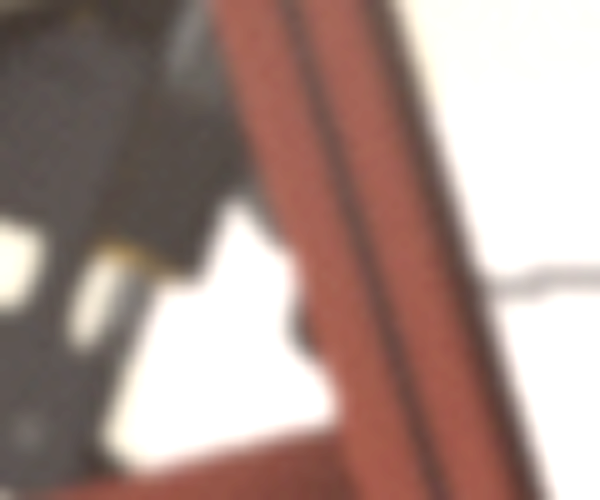

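Request:
move_arm:
  moves: [-0.5,-0.3,0,0,-0.4,-0.2,-0.5,0,0,0,-1,0]

```text
t: 33.22
ee_pos: [0.5211, 0.2892, 0.306]
ee_rot: [-0.6, 0.8, 0.023, 0.013]
wrist_force: [-0.5, -0.0, -1.2]
finger_gap: 0.0285
```

```bash
python3 -c "
from h import *
q();pr()"
```

```text
t 33.22 p 0.0103 ee [0.5211 0.2892 0.306 ] dq [ 0.036  0.16  -0.231]
A probe tilt [-0.0134  0.0333] tip [0.519  0.2944 0.1504] at z.11 [0.5184 0.2957]
B probe tilt [-0.0079  0.0525] tip [0.5199 0.2973 0.1506] at z.11 [0.5195 0.2995]
j6 -2.516 yaw 2.859
```

Request:
move_arm:
  moves: [-0.2,-0.1,-1,0,-0.2,-0.1,-0.8,0,-0.1,0,-0.3,0,0,0,0,0]

```text
t: 33.55
ee_pos: [0.5145, 0.2864, 0.2819]
ee_rot: [-0.6, 0.8, 0.023, 0.012]
wrist_force: [0.6, -0.3, -3.0]
finger_gap: 0.0282
```

```bash
python3 -c "
from h import *
q();pr()
for n in('side','top'): snap(n,n+'6')
q();pr()
a=cv2.imread('pics/side6.png')[150:230,260:340];b=cv2.imread('pics/top6.png')[195:245,190:250]
cv2.imwrite('pics/s6.png',cv2.resize(a,None,fx=7,fy=7,interpolation=cv2.INTER_CUBIC));cv2.imwrite('pics/t6.png',cv2.convertScaleAbs(cv2.resize(b,None,fx=10,fy=10,interpolation=cv2.INTER_CUBIC),alpha=1.8))
s=arm.get_state();R=Ro.from_quat(s['ee_rot']).as_matrix();ee=s['ee_pos']
for nm,d in(('A',dA),('B',dB)):
    D=R@d
    print(nm,'tip',proj('side',ee+D*.1557).round(1),proj('top',ee+D*.1557).round(1))
"
```

```text
t 33.55 p 0.0092 ee [0.5145 0.2864 0.2819] dq [ 0.001  0.016 -0.003]
A probe tilt [-0.0144  0.0329] tip [0.5123 0.2916 0.1263] at z.11 [0.5121 0.2921]
B probe tilt [-0.0088  0.0521] tip [0.5132 0.2945 0.1264] at z.11 [0.513  0.2954]
j6 -2.519 yaw 2.858
t 33.65 p 0.0101 ee [0.515  0.2866 0.2826] dq [-0.002 -0.021  0.003]
A probe tilt [-0.0136  0.0332] tip [0.5129 0.2917 0.127 ] at z.11 [0.5126 0.2923]
B probe tilt [-0.008   0.0524] tip [0.5137 0.2947 0.1272] at z.11 [0.5136 0.2956]
j6 -2.519 yaw 2.858
A tip [[295.8 207. ]] [[222.2 226.7]]
B tip [[295.6 206.5]] [[220.9 226.3]]
```

View pics/s6.png

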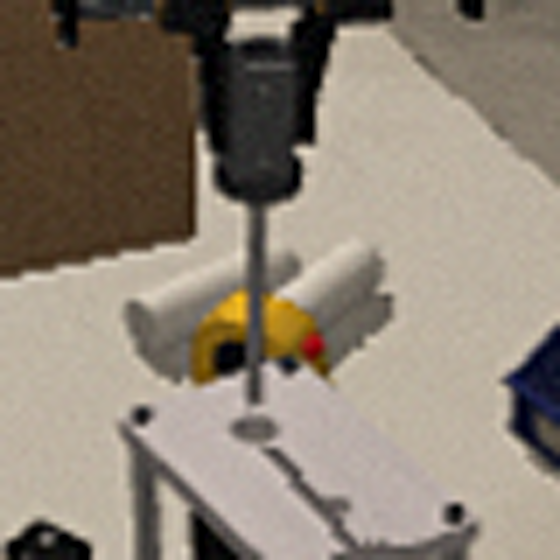

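View pics/t6.png

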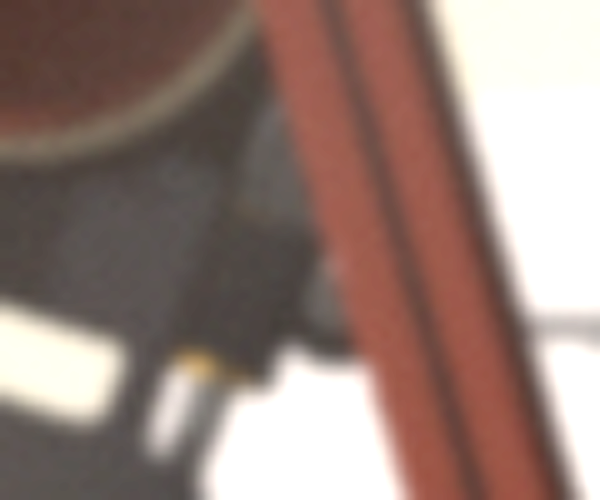

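Request:
move_arm:
  moves: [0.2,0.1,-1,0,0,0,-1,0]

```text
t: 33.82
ee_pos: [0.5188, 0.2883, 0.2646]
ee_rot: [-0.6, 0.8, 0.023, 0.015]
wrist_force: [0.8, -0.2, -1.7]
finger_gap: 0.0281
```

```bash
python3 -c "
from h import *
q();pr()"
```

```text
t 33.82 p 0.0156 ee [0.5188 0.2883 0.2646] dq [ 0.053  0.142 -0.226]
A probe tilt [-0.0083  0.0352] tip [0.5175 0.2937 0.109 ] at z.11 [0.5175 0.2937]
B probe tilt [-0.0027  0.0543] tip [0.5183 0.2967 0.1092] at z.11 [0.5183 0.2967]
j6 -2.52 yaw 2.858
```

Request:
move_arm:
  moves: [-0.3,-0.1,-1,0,-0.1,0,-1,0]

```text
t: 33.98
ee_pos: [0.515, 0.2873, 0.2427]
ee_rot: [-0.6, 0.8, 0.022, 0.016]
wrist_force: [0.3, 0.8, -2.9]
finger_gap: 0.0281
```

```bash
python3 -c "
from h import *
q();pr()"
```

```text
t 33.98 p 0.0163 ee [0.515  0.2873 0.2427] dq [ 0.068  0.179 -0.253]
A probe tilt [-0.0077  0.0354] tip [0.5138 0.2929 0.0871] at z.11 [0.514 0.292]
B probe tilt [-0.0021  0.0545] tip [0.5147 0.2958 0.0872] at z.11 [0.5148 0.2946]
j6 -2.522 yaw 2.858
```

Request:
move_arm:
  moves: [0.2,0,-1,0,0,0,-1,0]

```text
t: 34.15
ee_pos: [0.5164, 0.2872, 0.2197]
ee_rot: [-0.6, 0.8, 0.023, 0.015]
wrist_force: [0.7, 0.3, -2.5]
finger_gap: 0.0286
```

```bash
python3 -c "
from h import *
q();pr()"
```

```text
t 34.15 p 0.0149 ee [0.5164 0.2872 0.2197] dq [ 0.096  0.159 -0.241]
A probe tilt [-0.0089  0.0349] tip [0.515  0.2926 0.0641] at z.11 [0.5154 0.291 ]
B probe tilt [-0.0033  0.0541] tip [0.5159 0.2956 0.0642] at z.11 [0.516  0.2931]
j6 -2.525 yaw 2.858
```

Request:
move_arm:
  moves: [0,0.05,-1,0,0,0,-0.8,0,0,0,-0.2,0]

```text
t: 34.4
ee_pos: [0.5147, 0.287, 0.1937]
ee_rot: [-0.6, 0.8, 0.023, 0.012]
wrist_force: [-0.0, -0.2, -2.1]
finger_gap: 0.0282
```

```bash
python3 -c "
from h import *
q();pr()
for n in('side','top'): snap(n,n+'7')
q();pr()
a=cv2.imread('pics/side7.png')[150:240,260:340];b=cv2.imread('pics/top7.png')[195:245,190:250]
cv2.imwrite('pics/s7.png',cv2.resize(a,None,fx=7,fy=7,interpolation=cv2.INTER_CUBIC)[:600])
s=arm.get_state();R=Ro.from_quat(s['ee_rot']).as_matrix();ee=s['ee_pos']
for nm,d in(('V',R.T@np.array([0,0,-1.])),('A',dA),('B',dB)):
    D=R@d
    print(nm,'stemtop',proj('side',ee+D*.0357).round(1),'at .11',proj('side',ee+D*(ee[2]-.11)/-D[2]).round(1))
g=cv2.cvtColor(cv2.imread('pics/side7.png'),cv2.COLOR_BGR2GRAY).astype(int)
for y in range(194,216,1): print(y,g[y,286:308])
"
```

```text
t 34.4 p 0.0093 ee [0.5147 0.287  0.1937] dq [ 0.03   0.026 -0.047]
A probe tilt [-0.0141  0.033 ] tip [0.5125 0.2921 0.0381] at z.11 [0.5135 0.2898]
B probe tilt [-0.0085  0.0522] tip [0.5133 0.2951 0.0382] at z.11 [0.5139 0.2914]
j6 -2.527 yaw 2.858
t 34.5 p 0.0103 ee [0.515  0.2872 0.1948] dq [-0.016 -0.025  0.009]
A probe tilt [-0.0132  0.0334] tip [0.5129 0.2924 0.0392] at z.11 [0.5139 0.29  ]
B probe tilt [-0.0076  0.0525] tip [0.5138 0.2954 0.0393] at z.11 [0.5143 0.2916]
j6 -2.527 yaw 2.858
V stemtop [[296.8 199.3]] at .11 [[297.  211.9]]
A stemtop [[296.5 199.1]] at .11 [[296.3 211.6]]
B stemtop [[296.5 199. ]] at .11 [[296.3 211.3]]
194 [122 123 123  98  31   1   7  43  46  47  38  47  46  44  46  45  38  10
   0 102 121 107]
195 [123 123 120 153  78  10   8  42  50  50  47  50  49  48  44  46  70  59
  49 101 112  96]
196 [115 106 110 120  75  42  25  43  45  47  49  56  52  45  42  37  82 121
 116 104  92  91]
197 [102  94  95  94  98  72  50  46  50  48  40  63  53  44  49  38  27  89
  89  67  95 110]
198 [100  77  85  94 102  49  24  39  47  50  49  54  48  50  47  44 
[... 940 characters left out ...]
4 190 188 189 186
 188 186 185 183]
209 [189 189 187 188 190 189 190 185 168 112  72  63 158 195 190 191 187 187
 188 184 186 190]
210 [187 190 189 191 192 194 178 119  93  83  76  65  88 164 191 186 185 190
 185 181 184 183]
211 [185 187 186 189 190 193 170 109  87  91  74  66  80 121 177 188 190 186
 185 189 187 184]
212 [184 192 192 187 192 191 197 152 118 105  74  68  83 157 190 194 186 183
 187 181 185 188]
213 [187 187 188 185 188 187 196 197 187 166 128  83  84 169 198 193 190 187
 187 181 183 180]
214 [189 189 189 192 187 191 185 192 195 196 205 152  91  80 164 194 187 180
 188 190 185 187]
215 [190 191 189 186 189 186 184 188 190 193 195 201 155  98  82 159 123  74
 163 185 179 185]
```

View pics/s7.png

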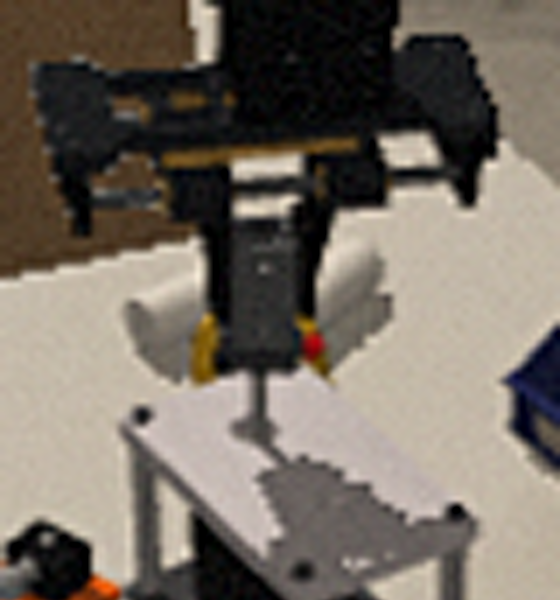

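```bash
cat > tf.py <<'E'
from h import *
from scipy.optimize import least_squares, curve_fit
I={'side3':((.4909,-.1646,.3236),(-.217,.976,.018,.006),(262,267),374,-.16,210),
'side4':((.5203,.2905,.3061),(-.212,.977,.028,.003),(172,185),296.4,-.03,183),
'side5':((.5271,.2931,.3097),(-.6,.8,.025,.006),(172,185),298.5,-.03,183),
'side6':((.5145,.2864,.2819),(-.6,.8,.023,.012),(180,207),296.4,0,0)}
obs=[]
for k,(ee,q_,(y0,y1),x0,sl,bg) in I.items():
    g=cv2.cvtColor(cv2.imread('pics/%s.png'%k),cv2.COLOR_BGR2GRAY).astype(float)
    R=Ro.from_quat(q_).as_matrix(); pts=[]
    for y in range(y0,y1):
        xc=x0+sl*(y-y0); c=int(round(xc)); xs=np.arange(c-4,c+5); v=g[y,xs]
        bl=np.median(v[:2]);br=np.median(v[-2:])
        if abs(bl-br)>12: continue
        w=np.clip((bl+br)/2-v-12,0,None); w[np.abs(xs-c)>3]=0
        if w.sum()>150: pts.append((y,(w*xs).sum()/w.sum()))
    pts=np.array(pts)
    if len(pts)<4: print(k,'few',len(pts)); continue
    f,cov=np.polyfit(pts[:,0],pts[:,1],1,cov=True)
    print(k,len(pts),pts[0],pts[-1],'slope',f[0].round(4),np.sqrt(cov[0,0]).round(4))
    obs.append((k,np.array(ee),R,f[0],np.sqrt(cov[0,0]),np.polyval(f,pts[:,0].mean()),pts[:,0].mean()))
def pred(R,ee,a,c):
    d=np.array([c,a,1.]);d/=np.linalg.norm(d);D=R@d
    p=proj('side',[ee+D*.04,ee+D*.15]); s=(p[1,0]-p[0,0])/(p[1,1]-p[0,1]); return s,p
for nm,a,c in(('A',0,dA[0]),('B',0,0)):
    print(nm,[ (o[0],round(pred(o[2],o[1],a,c)[0],4)) for o in obs])
for o in obs:
    print(o[0],'V',round(pred(o[2],o[1],*( (lambda d:(d[1]/d[2],d[0]/d[2]))(o[2].T@np.array([0,0,-1.])) ))[0],4))
E
python3 tf.py
```

```text
side3 5 [262.         374.32967033] [266.         373.73071529] slope -0.1757 0.0357
side4 13 [172.         296.62741313] [184.         296.20366599] slope -0.0299 0.0032
side5 13 [172.         298.72761194] [184.         298.27139875] slope -0.0297 0.0057
side6 8 [180.         296.26968504] [206.         295.87261146] slope -0.0152 0.0015
A [('side3', np.float64(-0.1748)), ('side4', np.float64(-0.0346)), ('side5', np.float64(-0.0287)), ('side6', np.float64(-0.0146))]
B [('side3', np.float64(-0.1637)), ('side4', np.float64(-0.0205)), ('side5', np.float64(-0.0332)), ('side6', np.float64(-0.0189))]
side3 V -0.135
side4 V 0.0142
side5 V 0.0115
side6 V 0.0161
```

Request:
move_arm:
  moves: [0.2,0.05,-0.2,0,0,0,0,0,0,0,0,0]

```text
t: 34.75
ee_pos: [0.5184, 0.2881, 0.1944]
ee_rot: [-0.6, 0.8, 0.023, 0.014]
wrist_force: [-0.5, -0.1, -1.7]
finger_gap: 0.0284
```

```bash
python3 -c "
from h import *
st();q();pr()"
```

```text
t 34.75 p [0.5184 0.2881 0.1944] yaw_y 2.8582 toolz [-0.0046  0.0536 -0.9985] gap 0.0284 F [-0.46 -0.05 -1.72] j [ 0.345  0.162  1.676  0.054  1.291 -2.527]
t 34.75 p 0.0134 ee [0.5184 0.2881 0.1944] dq [-0.001 -0.009 -0.002]
A probe tilt [-0.0102  0.0345] tip [0.5168 0.2935 0.0388] at z.11 [0.5176 0.2911]
B probe tilt [-0.0046  0.0536] tip [0.5177 0.2965 0.039 ] at z.11 [0.518  0.2927]
j6 -2.527 yaw 2.858
```

Request:
move_arm:
  moves: [-0.1,0,0,0,0,0,0,0,0,0,0,0]

```text
t: 35.0
ee_pos: [0.5183, 0.2885, 0.1962]
ee_rot: [-0.6, 0.8, 0.022, 0.016]
wrist_force: [-0.0, 0.7, -1.4]
finger_gap: 0.0284
```

```bash
python3 -c "
from h import *
snap('side','side8')
st();q();pr()
g=cv2.cvtColor(cv2.imread('pics/side8.png'),cv2.COLOR_BGR2GRAY).astype(int)
for y in range(203,214,1): print(y,g[y,288:306])"
```

```text
t 35.05 p [0.5183 0.2885 0.1962] yaw_y 2.8583 toolz [-0.0018  0.0547 -0.9985] gap 0.0282 F [ 0.17  0.41 -2.13] j [ 0.346  0.158  1.676  0.054  1.291 -2.527]
t 35.05 p 0.0165 ee [0.5183 0.2885 0.1962] dq [ 0.001  0.002 -0.001]
A probe tilt [-0.0074  0.0356] tip [0.5172 0.2941 0.0406] at z.11 [0.5177 0.2916]
B probe tilt [-0.0018  0.0547] tip [0.5181 0.2971 0.0408] at z.11 [0.5182 0.2933]
j6 -2.527 yaw 2.858
203 [ 81  87  72  69  79 109 194 214 167  89  56 193 146 112 183 203 187 131]
204 [ 91  96 142 193 209 199 191 203 154  85  53 176 202 195 193 195 190 200]
205 [170 191 199 196 187 191 191 194 157  89  54 172 199 187 188 193 185 183]
206 [187 189 189 187 188 187 191 200 155  87  60 175 199 188 186 183 186 186]
207 [187 187 188 187 188 192 192 197 158  87  55 170 197 188 185 184 187 185]
208 [189 186 190 188 188 193 192 189 153  87  60 173 197 191 185 187 186 184]
209 [188 188 184 188 187 184 165 145 110  77  56 168 195 187 189 185 186 187]
210 [192 194 190 193 181 119  81 101  89  76  62 159 193 183 185 188 187 183]
211 [188 187 187 192 163 102  87 100  92  74  67 113 183 193 187 186 183 186]
212 [187 190 188 196 201 158 112 107  93  86  72  78 171 198 190 187 186 190]
213 [187 182 190 187 194 192 185 165 157 149 129  96 160 195 192 193 185 189]
```

Request:
move_arm:
  moves: [-0.3,-0.1,-0.1,0,0,0,-0.1,0,0,0,0,0]

```text
t: 35.3
ee_pos: [0.5152, 0.2875, 0.1945]
ee_rot: [-0.6, 0.8, 0.022, 0.016]
wrist_force: [-0.4, -0.6, -2.2]
finger_gap: 0.0282
```

```bash
python3 -c "
from h import *
st();q();pr()"
```

```text
t 35.3 p [0.5152 0.2875 0.1945] yaw_y 2.8583 toolz [-0.0011  0.055  -0.9985] gap 0.0282 F [-0.45 -0.63 -2.18] j [ 0.346  0.151  1.687  0.054  1.286 -2.527]
t 35.3 p 0.0173 ee [0.5152 0.2875 0.1945] dq [-0.011  0.007  0.006]
A probe tilt [-0.0067  0.0358] tip [0.5141 0.2931 0.0389] at z.11 [0.5146 0.2906]
B probe tilt [-0.0011  0.055 ] tip [0.515  0.2961 0.0391] at z.11 [0.5151 0.2922]
j6 -2.527 yaw 2.858
```

```bash
python3 -c "
from h import *
print(arm.job_done())
st();pr()"
```

```text
the job is handed in; nothing more can be done
None
the job is handed in; nothing more can be done
```

The probe is out of its holder and its stem is down through the wide guide hole, still gripped. I handed the job in at about 35.3 s of the 48 s allowed; no verdict was reported.

- **Position:** the last check put the stem's tip about 1 mm from my camera estimate of the hole's axis. The tip was about 39 mm above the bench, so inside the cap. The arm was nearly at rest and the finger gap was 28 mm, the width of the head.
- **Contact:** the wrist force showed roughly the probe's weight and nothing that looked like contact with the stand or cap. The screwdriver, spacer and tape measure were not touched as far as the side pictures show; I did not measure them again at the end.
- **Upright check (weakest):** I estimate the probe leans about 0.036 rad against the limit of 0.05. Fast moves had slowly tilted the tool, and the moves could not correct tilt directly, so I spent much of the time working it off by moving the arm in particular ways.
- **Doubt on the lean:** the lean comes from how the head sits in the fingers plus the slope of the stem in the side pictures. If the probe were instead lined up fully with the tool, it would lean about 0.055 rad and fail. The stem slopes favoured the smaller figure, though not beyond doubt.
- **Hole position:** separate estimates of the hole's centre differed by about 1 mm, within the 4 mm tolerance.

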